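# Load the plug-in amplifier boards of the shear rig's rack

## Robot

A 6-joint arm with a two-finger parallel gripper is mounted at the origin on a cart in front of the work surface, level with it; the furniture and walls round the work are solid. World frame = base frame: x ahead of the robot, y to its left, z up, the work surface at z = 0. Lengths are in mm, angles in rad, forces in N, time in s.
With the tool pointing down it reaches from about 350 to 775 mm from the base axis. Payload 7.3 kg.
Tool frame: the origin (TCP) lies at the very end of the fingers, on their centre line; the grasp point (between the pads) lies 19 mm behind it; x points along the fingers, y is the direction in which the jaws open and shut, and the axes are right-handed (so a half turn about x gives the same grasp; the last joint's range is limited). The gripper opens to 92 mm and grips with 3 to 60 N. Pads are 19 mm wide; open, the fingers measure 130 mm over their backs; the gripper's body (75 mm by 190 mm) begins 47 mm behind the grasp point.
Start: joints at [-1.405, 0.342, 1.524, -0, 1.275, -0.146], TCP at [161.078, -499.699, 226.741] pointing down, gripper open.
Joint ranges: [-2.53, 2.53], [-0.77, 2.02], [0.04, 2.7], [-1, 4.14], [0.28, 2.66], [-3.11, 3.11]. Speed limits (rad/s): [2.57, 2.57, 3.14, 3.14, 3.14, 3.14].

## Interface

Orientations are given as [roll, pitch, yaw] about the fixed x, y, z axes, in that order (R = Rz(yaw) Ry(pitch) Rx(roll)).
In Python, from plant import bot gives the robot as it stands.
- The arm moves only by the tool step_arm, never from a script. Its argument "targets" is a list that holds one entry, the list of rows, each a list of 4 numbers: the shift along the tool's x, y, z in m, then the turn about the tool's x in degrees. A call has exactly 5 rows; each row is the pose to reach, as a shift and turn from the pose measured when the call began, along the tool's axes at that moment; what a row does not reach only later rows make up. A row lasts 1/12 s, in which the tool goes at most 41.7 mm and 7.16 degrees, less where a joint would pass 70% of its speed; a pose out of reach is approached as far as the arm can. A call with a gripper value outside its range is refused whole. "jaw" is the closure, from 0 (fully open) to 1 (shut), set as the call begins (left out, the last holds). The fingers move at their own pace and stop on an object; the grip force is fixed at half the most. Time passes only in rows, so rows that repeat a pose let the fingers close, or fill a call up. It gives the time, the measured TCP pose, the force and the opening at its end, in the units of the state.
- bot.get_obs(): the state, without advancing time (a new reading comes with each control period).
- bot.capture(name): name is "side" or "top"; returns a dict with "color" (420x560x3 uint8, red, green, blue), "depth" (420x560 float32, mm along the optical axis (not along the pixel's ray), 0 where there is no reading), "fov_y" (degrees; the focal length in pixels is half the picture's height over the tangent of half this angle, whatever the lens; pixels are square), "cx", "cy" (the principal point, pixels), "rvec" (rotation vector, rad) and "tvec" (3), from world to camera coordinates, as OpenCV has them. Camera axes: x right, y down, z forward; pixel columns grow to the right and rows downward; lengths in mm; the calibration is good to about 2 mm. A picture is of the moment at which its call begins.
- bot.close_job(): hands the job in, once; it reports no verdict.
The state is a dict: "time": time; "joint_positions": joint angles; "dq": joint speeds; "tau": joint torques, N m; "tool_pos": TCP position; "tcp_rot": TCP orientation; "contact_force": force on the tool from outside, world axes, zero at the start; "moment": the same for the moment, N m; "grip_width": finger opening in mm.
Only numpy, scipy, OpenCV 4.12 (cv2) and the standard library are available. Lean on these libraries where they do the work, as an engineer would, in place of code of your own. Each camera call takes 0.05 s, during which the arm holds its last target. There are 200 camera calls.

## Task

Draw the transport pin up out of the rack and park it in the side notch next to its bore, hanging upright by its collar. Then slide the latch bar fully open, press every amplifier board on the bench, bare contact edge first, fully home into a sprung clip of the rack (one board to a bay, any bay), and slide the latch bar fully shut behind them. The pin stays parked in the notch; leave the other things on the bench alone.

Things in the scene. Friction and masses are not known exactly. Their poses are not given: they have to be found in the camera images.
- rack: fixed board rack: aluminium deck 284 mm wide, its top 14 mm up; origin on the bench under its middle, x away from the robot to the clips, y left, z up. Deck from x = -90 to 75 mm. Four bays 68 mm apart in y, between black ribs 8 mm high (x = -35 to 52 mm, 62 mm clear between them). Clip frame at the back, from x = 24 mm on, 50 mm high; a wall at x = 55 mm stops a board's edge
- jaw1 (a joint): rise of the leftmost bay's sprung clip jaw, m: 0 = empty, 2.5 mm above the deck; about 0.0025 with a board under it. Grey slippery plastic, 48 mm wide, with a sloping lead-in whose mouth (rack x = 12 mm, 12 mm high) narrows to x = 38 mm; it rises as a board's edge is pushed under it along rack +x with about 5 to 15 N
- jaw2 (a joint): rise of the second bay's sprung clip jaw, m: 0 = empty, 2.5 mm above the deck; about 0.0025 with a board under it. Grey slippery plastic, 48 mm wide, with a sloping lead-in whose mouth (rack x = 12 mm, 12 mm high) narrows to x = 38 mm; it rises as a board's edge is pushed under it along rack +x with about 5 to 15 N
- jaw3 (a joint): rise of the third bay's sprung clip jaw, m: 0 = empty, 2.5 mm above the deck; about 0.0025 with a board under it. Grey slippery plastic, 48 mm wide, with a sloping lead-in whose mouth (rack x = 12 mm, 12 mm high) narrows to x = 38 mm; it rises as a board's edge is pushed under it along rack +x with about 5 to 15 N
- jaw4 (a joint): rise of the rightmost bay's sprung clip jaw, m: 0 = empty, 2.5 mm above the deck; about 0.0025 with a board under it. Grey slippery plastic, 48 mm wide, with a sloping lead-in whose mouth (rack x = 12 mm, 12 mm high) narrows to x = 38 mm; it rises as a board's edge is pushed under it along rack +x with about 5 to 15 N
- bay1 (a point): where a board's origin comes when it is fully home in the leftmost bay (edge against the stop wall): on the deck's top, at rack x = -10 mm, y = 102 mm, z = 14 mm; axes as the rack's; 3 mm of play to either side in y. Before pushing, a board can be laid flat on the deck about 50 mm in front (-x) of it
- bay2 (a point): where a board's origin comes when it is fully home in the second bay (edge against the stop wall): on the deck's top, at rack x = -10 mm, y = 34 mm, z = 14 mm; axes as the rack's; 3 mm of play to either side in y. Before pushing, a board can be laid flat on the deck about 50 mm in front (-x) of it
- bay3 (a point): where a board's origin comes when it is fully home in the third bay (edge against the stop wall): on the deck's top, at rack x = -10 mm, y = -34 mm, z = 14 mm; axes as the rack's; 3 mm of play to either side in y. Before pushing, a board can be laid flat on the deck about 50 mm in front (-x) of it
- bay4 (a point): where a board's origin comes when it is fully home in the rightmost bay (edge against the stop wall): on the deck's top, at rack x = -10 mm, y = -102 mm, z = 14 mm; axes as the rack's; 3 mm of play to either side in y. Before pushing, a board can be laid flat on the deck about 50 mm in front (-x) of it
- pin: loose transport pin: steel shaft 10 mm thick, 42 mm long, below a collar 26 mm across and 5 mm thick; above the collar a black round grip 20 mm thick, 32 mm high. Origin on the axis at the collar's underside, z up along the pin to the grip. At the start it stands in the bore, collar on the pin block, and locks the latch bar, which it passes through
- bore (a point): mouth of the pin's vertical bore (12 mm wide, 42 mm deep) in the grey pin block at the left end of the rack, 46 mm above the bench; axes as the rack's
- notch (a point): middle of the side notch: a slot 13 mm wide through a level plate 12 mm thick, 41 mm left of the bore, its top 46 mm above the bench, open above, below and to the front (rack -x). It runs in rack x from 20 mm before this point to 10 mm behind it. The pin can be lowered into it from above; parked, it hangs by its collar, its origin at this height; axes as the rack's
- bar (a joint): slide of the steel latch bar, m: 0 = shut, 0.034 = fully open (to the right, rack -y). Shut, its four upright tabs (6 mm wide, 14 mm above the deck, rack x = -57 to -49 mm) stand at mid bay just behind a home board; open, they stand between the bays, in line with the ribs. About 2 N of friction; stays where left. The tabs cannot pass a board that is not home
- bar_handle (a point): middle of the top of the latch bar's upright black handle at the right end of the rack: 12 mm thick in rack y, 20 mm wide in rack x, 46 mm high, its top 58 mm above the bench; moves with the bar; axes as the rack's
- board1: loose plug-in board (3 or 4 of the 4 are present), 100 (x) by 56 (y) mm, 5 mm thick, 0.12 kg, lying flat. On it a metal can to hold it by: 30 (x) by 28 (y) mm, from 5 to 35 mm above the board's underside, over the origin, which is on the underside. x points to the thin contact edge with brass strips (at x = 65 mm; other edge x = -35 mm), which goes into the clip; at the start away from the robot
- board2: loose plug-in board (3 or 4 of the 4 are present), 100 (x) by 56 (y) mm, 5 mm thick, 0.12 kg, lying flat. On it a metal can to hold it by: 30 (x) by 28 (y) mm, from 5 to 35 mm above the board's underside, over the origin, which is on the underside. x points to the thin contact edge with brass strips (at x = 65 mm; other edge x = -35 mm), which goes into the clip; at the start away from the robot
- board3: loose plug-in board (3 or 4 of the 4 are present), 100 (x) by 56 (y) mm, 5 mm thick, 0.12 kg, lying flat. On it a metal can to hold it by: 30 (x) by 28 (y) mm, from 5 to 35 mm above the board's underside, over the origin, which is on the underside. x points to the thin contact edge with brass strips (at x = 65 mm; other edge x = -35 mm), which goes into the clip; at the start away from the robot
- board4: loose plug-in board (3 or 4 of the 4 are present), 100 (x) by 56 (y) mm, 5 mm thick, 0.12 kg, lying flat. On it a metal can to hold it by: 30 (x) by 28 (y) mm, from 5 to 35 mm above the board's underside, over the origin, which is on the underside. x points to the thin contact edge with brass strips (at x = 65 mm; other edge x = -35 mm), which goes into the clip; at the start away from the robot
- edge1 (a point): middle of the thin contact edge of board1, at half its thickness (board x = 65 mm, z = 2.5 mm)
- edge2 (a point): middle of the thin contact edge of board2, at half its thickness (board x = 65 mm, z = 2.5 mm)
- edge3 (a point): middle of the thin contact edge of board3, at half its thickness (board x = 65 mm, z = 2.5 mm)
- edge4 (a point): middle of the thin contact edge of board4, at half its thickness (board x = 65 mm, z = 2.5 mm)
- tin: a bystander: aluminium sample tin, 56 mm across, 40 mm high; origin under its centre; to be left alone
- grid_plate: a bystander: round ribbed brass plate, 60 mm across, 7 mm thick; origin under its centre; to be left alone

How it is judged:
By the outcome, as a careful person would: the job done as asked, in the order asked, and still so for the second after the job is handed in, with the robot touching nothing.
Of board1, board2, board3, board4 only 3 to 4 are there at a start; the rules pass over those that are not, and their reading is None.
At some moment in a run one of board1, board2, board3, board4 may be knocked a few centimetres aside while the robot is not near it.
It also fails if it takes over 200 s, if anything falls off the work surface, if the arm or the gripper's body presses on something with over 40 N, if the wrist force passes 120 N, or if a joint passes its speed limit or range.

## Working session

There is one attempt and no reset: what is moved stays moved. The work goes in short steps, Python scripts to look and compute and a tool call to move; the robot and the scene stay as the last step left them, time stands still between calls to the robot, and variables do not carry over. Pictures are saved under pics/ and viewed, about 12 in all and at most 16, crops included, and the job is handed in when it is done.

Besides the shell and the picture viewer there is one more tool, called in YAML: its name, and indented under it one key for each argument. step_arm: Moves the arm, as the interface text tells. Its arguments: {"type":"object","properties":{"targets":{"type":"array","items":{"type":"array","items":{"type":"array","items":{"type":"number"}}}},"jaw":{"type":"number"}},"required":["targets"]}

```bash
mkdir -p pics; ls; cat > h.py <<'E'
import numpy as np, cv2
from plant import bot
from scipy.spatial.transform import Rotation as Ro
def cap(n):
    c=bot.capture(n); c['R']=cv2.Rodrigues(np.array(c['rvec'],float))[0]; c['t']=np.array(c['tvec'],float).ravel()
    c['f']=210/np.tan(np.radians(c['fov_y'])/2); return c
def cloud(c):
    v,u=np.mgrid[:420,:560]; d=c['depth']
    P=np.stack([(u-c['cx'])/c['f']*d,(v-c['cy'])/c['f']*d,d],-1)
    W=(P-c['t'])@c['R']; W[d==0]=np.nan; return W
def ray(c,u,v,z):
    o=-c['R'].T@c['t']; d=c['R'].T@np.array([(u-c['cx'])/c['f'],(v-c['cy'])/c['f'],1]); return o+d*(z-o[2])/d[2]
def save(c,n): cv2.imwrite('pics/'+n+'.png',c['color'][...,::-1])
E
python3 - <<'E'
from h import *
print(bot.get_obs())
for n in('side','top'):
    c=cap(n); save(c,n+'0'); print(n,c['f'],c['cx'],c['cy'],-c['R'].T@c['t'],c['R'][2]); np.save(n+'0.npy',cloud(c))
    print((c['depth']==0).mean())
E
```

```text
pics
{'time': 0.0, 'joint_positions': array([-1.40500213e+00,  3.42746674e-01,  1.52498823e+00, -1.32579796e-07,
        1.27536718e+00, -1.46000697e-01]), 'dq': array([-0.00162658, -0.00032052,  0.00164392,  0.00064499, -0.00075279,
       -0.00036739]), 'tau': array([ 9.81946368e-05, -4.31250644e+01, -2.44217134e+01,  7.17149349e-02,
        5.58192213e-02, -9.92399123e-05]), 'tool_pos': array([ 161.00965222, -499.29724397,  226.04256436]), 'tcp_rot': array([-1.71671303,  1.5692869 ,  1.73667455]), 'contact_force': array([ 0.18544636, -0.12530339,  0.44603399]), 'moment': array([0.0767911 , 0.02920406, 0.04276585]), 'grip_width': 91.86843902754738}
side 440.0660965858302 280.4956104423109 205.46653426294827 [ 270.64610866  950.40744971 1045.52031962] [ 0.18312603 -0.71950956 -0.66990362]
0.03711734693877551
top 418.6632918932422 275.89916636463346 214.4065444642456 [ 363.63879141  -96.51097478 1374.32000395] [ 0.14764976  0.0092437  -0.98899651]
0.003996598639455782
```

View pics/top0.png

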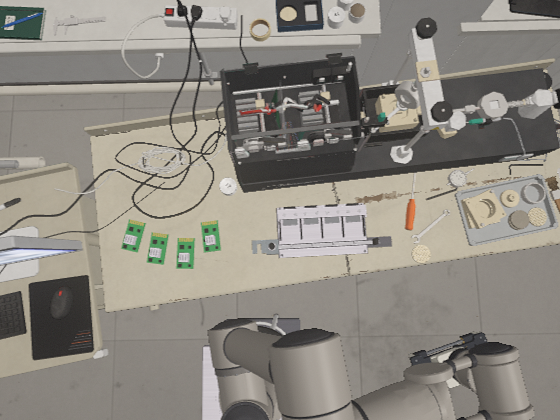

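View pics/side0.png

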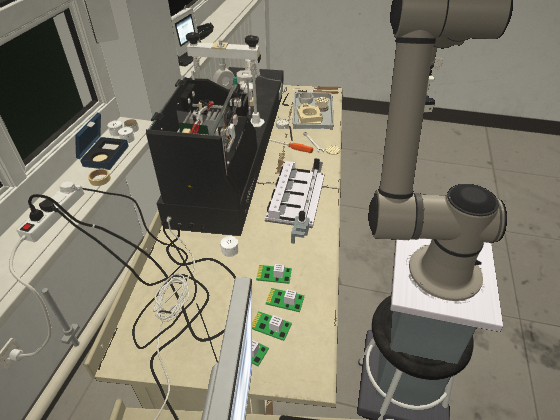

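The top view shows 4 boards at about (133,236), (158,248), (187,253) and (210,236), with the rack around (320,230) and the pin at its left end near (265,245). In the side view the pin is at about (300,218), and the boards run from (275,272) down to (258,352).

```bash
python3 - <<'E'
from h import *
a=cv2.imread('pics/top0.png');b=cv2.imread('pics/side0.png')
x=cv2.resize(a[195:270,240:400],(800,375),interpolation=cv2.INTER_CUBIC)
y=cv2.resize(b[150:245,250:340],None,fx=2.3,fy=2.3,interpolation=cv2.INTER_CUBIC)
z=cv2.resize(a[215:275,115:230],None,fx=3.6,fy=3.6,interpolation=cv2.INTER_CUBIC)
o=np.zeros((600,800,3),np.uint8);o[:375]=x;o[378:378+y.shape[0],:y.shape[1]]=y;o[378:378+z.shape[0],250:250+z.shape[1]]=z[:222]
cv2.imwrite('pics/crop0.png',o)
W=np.load('top0.npy')
Z=W[...,2]
for r in range(200,264,3): print(r,' '.join('%3.0f'%Z[r,c] for c in range(246,396,4)))
hsv=cv2.cvtColor(a,cv2.COLOR_BGR2HSV)
m=cv2.inRange(hsv,(40,100,40),(85,255,255)); m[:200]=0;m[280:]=0;m[:,240:]=0
n,l,s,ce=cv2.connectedComponentsWithStats(m)
for i in range(1,n):
    if s[i,4]>30: print(s[i],ce[i])
E
```

```text
200   2  -2   4  -5   6  -3   3   2  -1  -1   5  -4   1  -3   2   5   6   3  -3   2  -1  -2   3  -2   2   2   1  -3   6   0   7   4   1   1  -1   4  -3   5
203  -3  -1  -2  -4  -0   0   3  -0   0  -3   4  -5   3   3   6  -2   0   5  -4   0  -2   1   2   2   1  -1  36  37  15  18   2  -2  -3  -0  -4   2  -3   2
206   3   4   9  -1   1   0  -2  -1   6   1   8   2  42  -0  13  38  38  39  19  15  40  37  33  49  47  53  50  53  52  51   4  -1  -3   3   1  -1  -3   3
209   0   0  -2   1   5  -0   3  -0  51  45  47  48  44  51  52  47  55  51  47  56  52  54  52  49  53  51  45  51  49  48   5  -1   5   1   3  -2  -1   0
212  -1   6  -2  -2   3   1   5   1  49  49 nan  48  58  51  51  50  56  49  50  54  53  49  52  53  47  47  49  48  49  52   1   5  -1   2  -3  -0  -2   1
215   5  -3   6  -1  -3   6  -1  -1  49  48  51  50  53  53  55  48  55  50  47  47  48  50  46  55 nan  50  56  51  45  22   2  -5   2  -2  -3  -6  -2   2
218   4   5   2  -2  -1  -1  -3  -2  53  48  52  46  49  52  43  25  23  24  13  10  25  19  30  21  24  29  28  23  33  20   0  -1   2  -3   1   2   2   1
221  -0 
[... 1831 characters left out ...]
   0  -3  -2  -1   9  -2  -3  -0
257  -1   2  -1  -4  -1  -2   6  -2   7  15  11   0  -1   0  -5  -4   1   1   2   2  -5   1   2   2  -3  -9  -3   3   3   2  -3  -3  -0   2   2   2   3   7
260   0  -0   5  -2   8   3   3   3  -2   1   2   4   2  -1   0   2  -0  -1   2   0   3  -5   6  -2   2   1   3   2  -1   2   2   6  -2   1  -2   1  -0   6
263  -4   3   2  -4  -3   0   4   4   1  -1   0  -1   6   3   2   3   0  -2   3   9   1  -4   6  -3  -2  -2   0   1  -2  -2  -0  -4  -0   4  -0   6  -4   2
[123 223  22  29 245] [134.43673469 235.56326531]
[202 223  18  29 239] [211.33054393 236.27615063]
[147 235  21  29 253] [158.48616601 248.21343874]
[177 239  17  29 248] [186.25       252.74193548]
```

View pics/crop0.png

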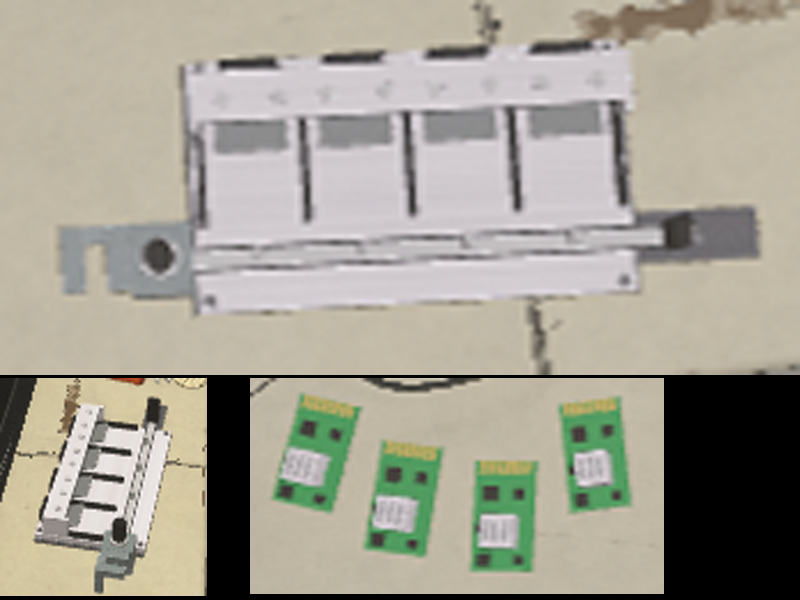

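The crop shows the deck's front corners at crop (193,314) and (638,290). The rib front ends run from (203,222) to (626,205), the grip top is at (160,256), the handle top at (677,230), and the notch sits left of the pin at (95,265). All four boards lie clear of each other.

```bash
cat >> h.py <<'E'
def boards(c):
    """white cans by height+colour, green hull -> (x,y,yaw) each"""
    a=c['color']; hsv=cv2.cvtColor(a,cv2.COLOR_RGB2HSV)
    k=4; big=cv2.resize(a,None,fx=k,fy=k,interpolation=cv2.INTER_CUBIC)
    hb=cv2.cvtColor(big,cv2.COLOR_RGB2HSV)
    m=cv2.inRange(hb,(42,90,30),(90,255,255))
    m=cv2.morphologyEx(m,cv2.MORPH_CLOSE,np.ones((9,9)))
    cs,_=cv2.findContours(m,cv2.RETR_EXTERNAL,cv2.CHAIN_APPROX_NONE); out=[]
    for q in cs:
        if cv2.contourArea(q)<1200: continue
        u,v=(q.reshape(-1,2).mean(0)+.5)/k-.5
        W=ray(c,u,v,5)
        if W[0]<200 or abs(W[1])>800: continue
        pts=np.array([ray(c,*((p+.5)/k-.5),5)[:2] for p in q.reshape(-1,2)],np.float32)
        (cx,cy),(w,h),an=cv2.minAreaRect(pts); ang=np.radians(an)
        if w<h: ang+=np.pi/2
        d=np.array([np.cos(ang),np.sin(ang)]); d*=np.sign(d[0])
        # rear edge x=-35 known from green; use it with centreline
        s=(pts-[cx,cy])@d; o=np.array([cx,cy])+d*(s.min()+35)
        # can centroid
        msk=np.zeros(m.shape,np.uint8); cv2.drawContours(msk,[cv2.convexHull(q)],-1,255,-1)
        wm=(cv2.inRange(hb,(0,0,130),(180,60,255))>0)&(msk>0)
        n,l,st,ce=cv2.connectedComponentsWithStats(wm.astype(np.uint8))
        i=1+np.argmax(st[1:,4]); can=ray(c,*((ce[i]+.5)/k-.5),35)[:2]
        out.append((o.round(1),np.degrees(np.arctan2(d[1],d[0])).round(1),can.round(1),np.round([w,h],1)))
    return sorted(out,key=lambda e:-e[0][1])
def mv(x,y,z,yaw=None):
    """print tool-axis shift (m) and turn (deg); yaw: world direction (deg) wanted of tool y (mod 180)"""
    o=bot.get_obs(); R=Ro.from_euler('xyz',o['tcp_rot']).as_matrix(); p=np.array(o['tool_pos'])
    s=R.T@(np.array([x,y,z])-p)/1000; cur=np.degrees(np.arctan2(R[1,1],R[0,1])); t=0
    if yaw is not None: t=-((yaw-cur+90)%180-90)
    print('t%.2f'%o['time'],'tcp',p.round(1),'ydir %.1f'%cur,'tilt %.2f'%np.degrees(np.arccos(-R[2,0])),'F',np.round(o['contact_force'],1),'w %.1f'%o['grip_width'],'q6 %.2f'%o['joint_positions'][5],'| shift',s.round(4),'turn %.1f'%t)
E
python3 - <<'E'
from h import *
from scipy.optimize import least_squares
c=cap('top')
for b in boards(c): print(b)
pts={(-90,142,14):(193,314),(-90,-142,14):(638,290),(-35,136,22):(203,222),(-35,68,22):(307,220),(-35,0,22):(411,215),(-35,-68,22):(516,210),(-35,-136,22):(626,205)}
A=np.array(list(pts),float); B=np.array([ray(c,240+(X+.5)/5-.5,195+(Y+.5)/5-.5,k[2])[:2] for k,(X,Y) in pts.items()])
f=lambda p:((A[:,:2]@np.array([[np.cos(p[2]),np.sin(p[2])],[-np.sin(p[2]),np.cos(p[2])]]))+p[:2]-B).ravel()
r=least_squares(f,[500,0,0]); p=r.x; print('rack',p[:2],np.degrees(p[2])); print(f(p).reshape(-1,2).round(1))
R=np.array([[np.cos(p[2]),-np.sin(p[2])],[np.sin(p[2]),np.cos(p[2])]])
for n,X,Y,z in(('grip',160,256,83),('handle',677,229,58),('notch',95,268,46),('notchplate L',60,0,46)):
    w=ray(c,240+(X+.5)/5-.5,195+(Y+.5)/5-.5,z)[:2]; print(n,w,(R.T@(w-p[:2])).round(1))
mv(0,0,0,0)
# side
s=cap('side');print(boards(s))
E
```

```text
(array([493.8, 391.2]), np.float64(-13.1), array([492.2, 387.9]), array([55.3, 97.3]))
(array([451. , 309.6]), np.float64(-8.3), array([449.3, 306. ]), array([54.9, 96.9]))
(array([433.4, 215.9]), np.float64(-1.9), array([431.7, 213.3]), array([54.1, 97.3]))
(array([487.4, 131.4]), np.float64(6.3), array([485.7, 129.5]), array([96.6, 53.2]))
rack [ 521.76354085 -230.77403343] 1.584471318145521
[[ 1.9 -2.6]
 [-0.3  1.5]
 [-1.8  0.5]
 [ 0.1 -0.1]
 [ 0.  -0.8]
 [-0.  -0.8]
 [-0.   2.3]]
grip [458.79619725 -69.41082151] [-58.5 163. ]
handle [ 471.43200633 -393.94731024] [ -54.8 -161.7]
notch [454.69552471 -27.27805614] [-61.4 205.3]
notchplate L [628.24421295  -6.71382249] [112.6 221. ]
t0.15 tcp [ 161.  -499.4  226.2] ydir -72.1 tilt 0.06 F [-0.5 -1.1 -0.6] w 91.7 q6 -0.15 | shift [ 2.268e-01 -5.245e-01  1.000e-04] turn -72.1
[(array([473.9, 405. ]), np.float64(77.4), array([479.2, 421.3]), array([58.1, 29.4])), (array([449.1, 311.5]), np.float64(-8.3), array([449.4, 320.5]), array([ 59.3, 101.2])), (array([431.4, 218.3]), np.float64(-2.1), array([431.1, 230. ]), array([ 60., 101.])), (array([485.9, 133.4]), np.float64(5.8), array([483.3, 147.5]), array([100.6,  60.7]))]
```

```bash
python3 - <<'E'
from h import *
mv(462.5,-69.3,150,91.6)
s=cap('side');W=cloud(s)
for n,c in(('side',s),('top',cap('top'))):
    W=cloud(c)
    for lo,cen in((72,(462,-69)),(50,(471,-394))):
        m=(W[...,2]>lo)&(W[...,2]<95)&(np.hypot(W[...,0]-cen[0],W[...,1]-cen[1])<35)
        print(n,m.sum(),np.nanmedian(W[m],0),np.nanmin(W[m],0),np.nanmax(W[m],0))
E
```

```text
t0.20 tcp [ 161.  -499.4  226.3] ydir -72.1 tilt 0.05 F [-0.4  0.   0.5] w 91.6 q6 -0.15 | shift [ 0.0767 -0.3168 -0.4189] turn 16.3
side 36 [459.5565273  -61.26097739  81.96474142] [450.18440202 -73.77299891  72.1515857 ] [468.33382643 -55.57793471  86.4646313 ]
side 20 [ 470.16649594 -392.677116     57.08116328] [ 461.11335861 -402.8972227    50.02992302] [ 480.722601   -384.87932684   61.20155907]
top 33 [458.71771152 -67.5796406   82.55220981] [451.9223854  -76.88110651  73.71653611] [467.90594718 -58.28003369  85.8623637 ]
top 25 [ 469.80481982 -397.41565593   55.74560786] [ 463.17365855 -404.26045731   51.1920668 ] [ 479.6408788  -391.38585104   61.28467204]
```

step_arm:
  targets:
    - [[0.004, -0.021, -0.028, 0], [0.008, -0.042, -0.056, 0], [0.012, -0.064, -0.084, 0], [0.016, -0.085, -0.112, 0], [0.02, -0.106, -0.14, 0]]
  jaw: 0.3

```text
time: 0.72
tool_pos: [262.3, -354.3, 206.4]
tcp_rot: [-2.102, 1.57, 1.351]
contact_force: [0.8, -0.0, 0.4]
grip_width: 65.2
```

step_arm:
  targets:
    - [[0.004, -0.021, -0.028, 0], [0.008, -0.042, -0.056, 0], [0.012, -0.064, -0.084, 0], [0.016, -0.085, -0.112, 0], [0.02, -0.106, -0.14, 0]]

```text
time: 1.13
tool_pos: [363.8, -209.0, 186.5]
tcp_rot: [2.843, 1.57, 0.012]
contact_force: [0.7, -0.4, 0.4]
grip_width: 64.2
```

```bash
python3 -c "
from h import *
mv(460.5,-67.8,150,91.6)"
```

```text
t1.13 tcp [ 363.8 -209.   186.5] ydir -72.2 tilt 0.03 F [ 0.7 -0.4  0.4] w 64.2 q6 0.55 | shift [ 0.0365 -0.1048 -0.1352] turn 16.2
```

step_arm:
  targets:
    - [[0.007, -0.021, -0.027, 3.3], [0.015, -0.042, -0.054, 6.6], [0.022, -0.063, -0.081, 9.9], [0.03, -0.084, -0.108, 13.2], [0.0365, -0.1048, -0.1352, 16.2]]

```text
time: 1.55
tool_pos: [461.1, -66.1, 149.6]
tcp_rot: [3.108, 1.57, -0.008]
contact_force: [0.3, -0.5, -0.5]
grip_width: 64.3
```

step_arm:
  targets:
    - [[0.02, 0, 0, 0], [0.04, 0, 0, 0], [0.06, 0, 0, 0], [0.08, 0, 0, 0], [0.093, 0, 0, 0]]

```text
time: 1.97
tool_pos: [460.4, -65.7, 54.9]
tcp_rot: [-0.409, 1.569, 2.758]
contact_force: [0.2, -0.7, -0.2]
grip_width: 64.1
```

```bash
python3 - <<'E'
from h import *
mv(460.5,-67.8,56.5,91.6)
a=cap('side');b=cap('top')
x=cv2.resize(a['color'][150:250,240:350],None,fx=3.6,fy=3.6);y=cv2.resize(b['color'][215:275,240:300],None,fx=6,fy=6)
save({'color':np.hstack([x,y[:360]])},'pin1')
E
```

```text
t1.97 tcp [460.4 -65.7  54.9] ydir -88.5 tilt 0.08 F [ 0.2 -0.7 -0.2] w 64.1 q6 1.24 | shift [-0.0016  0.0021  0.    ] turn -0.1
```

View pics/pin1.png

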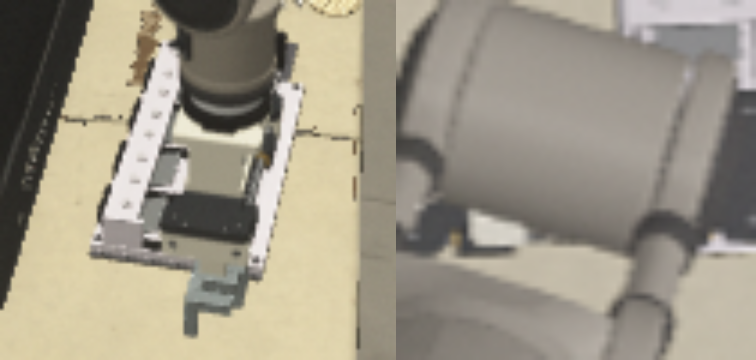

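The gripper stands over the pin and hides it; the notch plate is visible in front at (205,300). I'll shift 1.5 mm and close.

step_arm:
  targets:
    - [[-0.001, 0.0015, 0, 0], [-0.001, 0.0015, 0, 0], [-0.001, 0.0015, 0, 0], [-0.001, 0.0015, 0, 0], [-0.001, 0.0015, 0, 0]]
  jaw: 1

```text
time: 2.48
tool_pos: [460.1, -67.3, 56.5]
tcp_rot: [-0.38, 1.568, 2.787]
contact_force: [0.4, 0.3, 0.1]
grip_width: 35.4
```

step_arm:
  targets:
    - [[0, 0, 0, 0], [0, 0, 0, 0], [0, 0, 0, 0], [0, 0, 0, 0], [0, 0, 0, 0]]

```text
time: 2.9
tool_pos: [460.4, -67.3, 56.7]
tcp_rot: [-0.372, 1.569, 2.795]
contact_force: [-0.5, 0.5, 3.7]
grip_width: 19.4
```

```bash
python3 -c "
from h import *
mv(460.5,-67.8,56.5,91.6)"
```

```text
t2.90 tcp [460.4 -67.3  56.7] ydir -88.5 tilt 0.12 F [-0.5  0.5  3.7] w 19.4 q6 1.23 | shift [ 0.0002  0.0005 -0.0001] turn -0.1
```

step_arm:
  targets:
    - [[-0.01, 0, 0, 0], [-0.022, 0, 0, 0], [-0.034, 0, 0, 0], [-0.046, 0, 0, 0], [-0.056, 0, 0, 0]]

```text
time: 3.32
tool_pos: [460.3, -67.3, 113.2]
tcp_rot: [-0.368, 1.568, 2.799]
contact_force: [1.1, -0.4, -0.8]
grip_width: 19.3
```

step_arm:
  targets:
    - [[0, -0.01, 0, 0], [0, -0.025, 0, 0], [0, -0.041, 0, 0], [0, -0.041, 0, 0], [0, -0.041, 0, 0]]

```text
time: 3.73
tool_pos: [458.8, -25.4, 112.7]
tcp_rot: [-0.312, 1.567, 2.857]
contact_force: [0.1, -0.7, -1.2]
grip_width: 19.5
```

```bash
python3 - <<'E'
from h import *
mv(459.3,-26.3,113,91.6)
a=cap('side');b=cap('top')
x=cv2.resize(a['color'][170:250,260:340],None,fx=4.5,fy=4.5,interpolation=cv2.INTER_CUBIC);y=cv2.resize(b['color'][215:275,230:290],None,fx=6,fy=6)
save({'color':np.hstack([x,y[:360]])},'pin2')
E
```

```text
t3.73 tcp [458.8 -25.4 112.7] ydir -88.4 tilt 0.20 F [ 0.1 -0.7 -1.2] w 19.5 q6 1.32 | shift [-0.0003  0.0009 -0.0005] turn -0.0
```

View pics/pin2.png

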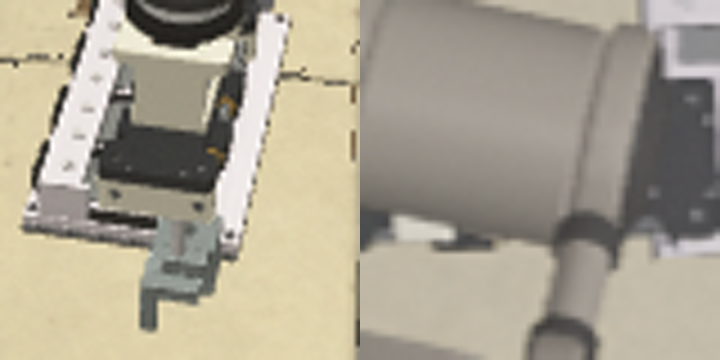

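The pin is out and its shaft hangs at about (180,240). I'll nudge y by 0.8 mm and lower it.

step_arm:
  targets:
    - [[0.002, 0.0008, 0, 0], [0.012, 0.0008, 0, 0], [0.022, 0.0008, 0, 0], [0.032, 0.0008, 0, 0], [0.04, 0.0008, 0, 0]]

```text
time: 4.25
tool_pos: [458.9, -27.7, 72.0]
tcp_rot: [-0.254, 1.567, 2.913]
contact_force: [-0.6, 0.4, -1.3]
grip_width: 19.6
```

step_arm:
  targets:
    - [[0.005, 0, 0, 0], [0.01, 0, 0, 0], [0.0145, 0, 0, 0], [0.0145, 0, 0, 0], [0.0145, 0, 0, 0]]

```text
time: 4.67
tool_pos: [458.8, -27.7, 57.3]
tcp_rot: [-0.244, 1.567, 2.923]
contact_force: [-0.1, 1.8, -0.8]
grip_width: 19.2
```

```bash
python3 -c "
from h import *
mv(459.3,-26.3,56.5,91.6)"
```

```text
t4.67 tcp [458.8 -27.7  57.3] ydir -88.6 tilt 0.21 F [-0.1  1.8 -0.8] w 19.2 q6 1.32 | shift [ 0.0008 -0.0014 -0.0005] turn -0.2
```

step_arm:
  targets:
    - [[0.0005, -0.001, 0, 0], [0.0005, -0.001, 0, 0], [0.0005, -0.001, 0, 0], [0.0005, -0.001, 0, 0], [0.0005, -0.001, 0, 0]]

```text
time: 5.08
tool_pos: [458.8, -26.8, 56.9]
tcp_rot: [-0.214, 1.567, 2.953]
contact_force: [0.0, 0.7, -0.8]
grip_width: 19.5
```

step_arm:
  targets:
    - [[0, 0, 0, 0], [0, 0, 0, 0], [0, 0, 0, 0], [0, 0, 0, 0], [0, 0, 0, 0]]
  jaw: 0.55

```text
time: 5.5
tool_pos: [458.9, -26.8, 57.0]
tcp_rot: [-0.219, 1.568, 2.948]
contact_force: [0.1, -1.0, -0.8]
grip_width: 41.1
```

step_arm:
  targets:
    - [[-0.02, 0, 0, 0], [-0.05, 0, 0, 0], [-0.08, 0, 0, 0], [-0.11, 0, 0, 0], [-0.14, 0, 0, 0]]

```text
time: 5.92
tool_pos: [459.0, -26.8, 198.4]
tcp_rot: [-0.229, 1.567, 2.938]
contact_force: [1.0, 0.4, -0.3]
grip_width: 41.2
```

step_arm:
  targets:
    - [[0, 0.03, 0, 0], [0, 0.065, 0, 0], [0, 0.1, 0, 0], [0, 0.135, 0, 0], [0, 0.17, 0, 0]]

```text
time: 6.33
tool_pos: [463.0, -198.3, 198.5]
tcp_rot: [-0.187, 1.568, 2.98]
contact_force: [-0.1, -0.0, 0.4]
grip_width: 41.0
```

step_arm:
  targets:
    - [[0, 0.035, 0, 0], [0, 0.075, 0, 0], [0, 0.115, 0, 0], [0, 0.155, 0, 0], [0, 0.19, 0, 0]]

```text
time: 6.75
tool_pos: [467.3, -390.7, 198.2]
tcp_rot: [-0.125, 1.568, 3.042]
contact_force: [0.9, 0.5, 0.7]
grip_width: 41.3
```

```bash
python3 - <<'E'
from h import *
mv(469.5,-395,40,91.6)
a=cap('side');b=cap('top')
x=cv2.resize(a['color'][170:250,260:340],None,fx=4.5,fy=4.5,interpolation=cv2.INTER_CUBIC);y=cv2.resize(b['color'][205:265,240:300],None,fx=6,fy=6,interpolation=cv2.INTER_CUBIC)
save({'color':np.hstack([x,y[:360]])},'pin3')
E
```

```text
t6.75 tcp [ 467.3 -390.7  198.2] ydir -88.6 tilt 0.18 F [0.9 0.5 0.7] w 41.3 q6 0.73 | shift [ 0.1582  0.0044 -0.0025] turn -0.2
```

View pics/pin3.png

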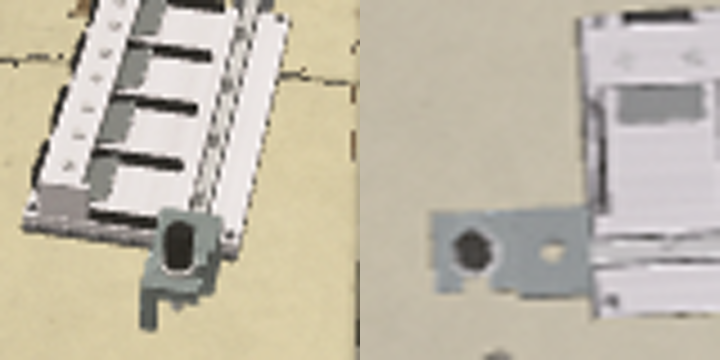

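The top crop shows the pin in the notch at (473,250) and an empty bore at (552,250). Next is the latch handle.

step_arm:
  targets:
    - [[0.03, 0.004, -0.004, -0.2], [0.065, 0.004, -0.004, -0.2], [0.1, 0.004, -0.004, -0.2], [0.135, 0.004, -0.004, -0.2], [0.165, 0.004, -0.004, -0.2]]

```text
time: 7.27
tool_pos: [469.9, -395.8, 30.1]
tcp_rot: [-0.152, 1.566, 3.014]
contact_force: [1.1, -0.3, -0.6]
grip_width: 41.5
```

step_arm:
  targets:
    - [[0, 0, 0, 0], [0, 0, 0, 0], [0, 0, 0, 0], [0, 0, 0, 0], [0, 0, 0, 0]]
  jaw: 1

```text
time: 7.68
tool_pos: [471.1, -397.6, 32.7]
tcp_rot: [1.298, 1.566, -1.818]
contact_force: [-1.2, -15.1, -2.7]
grip_width: 12.6
```

step_arm:
  targets:
    - [[0, 0, 0, 0], [0, 0, 0, 0], [0, 0, 0, 0], [0, 0, 0, 0], [0, 0, 0, 0]]

```text
time: 8.1
tool_pos: [471.1, -398.0, 32.8]
tcp_rot: [1.36, 1.566, -1.757]
contact_force: [0.1, -5.3, -10.6]
grip_width: 11.9
```

```bash
python3 -c "
from h import *
mv(469.5,-429,40,91.6)"
```

```text
t8.10 tcp [ 471.1 -398.    32.8] ydir -88.6 tilt 0.29 F [  0.1  -5.3 -10.6] w 11.9 q6 0.73 | shift [-0.007   0.031   0.0024] turn -0.2
```

step_arm:
  targets:
    - [[0, 0.008, 0, 0], [0, 0.016, 0, 0], [0, 0.024, 0, 0], [0, 0.033, 0, 0], [0, 0.033, 0, 0]]

```text
time: 8.52
tool_pos: [472.2, -431.9, 32.8]
tcp_rot: [1.465, 1.567, -1.652]
contact_force: [2.6, 1.8, -7.6]
grip_width: 11.6
```

step_arm:
  targets:
    - [[0, 0.003, 0, 0], [0, 0.003, 0, 0], [0, 0.003, 0, 0], [0, 0.003, 0, 0], [0, 0.003, 0, 0]]

```text
time: 8.93
tool_pos: [472.2, -432.0, 32.7]
tcp_rot: [-0.784, 1.568, 2.382]
contact_force: [2.0, 13.3, -1.4]
grip_width: 11.7
```

```bash
python3 -c "
from h import *
mv(469.5,-429,40,91.6)"
```

```text
t8.93 tcp [ 472.2 -432.    32.7] ydir -88.6 tilt 0.17 F [ 2.  13.3 -1.4] w 11.7 q6 0.69 | shift [-0.0073 -0.0031  0.0026] turn -0.2
```

step_arm:
  targets:
    - [[0, -0.002, 0, 0], [0, -0.002, 0, 0], [0, -0.002, 0, 0], [0, -0.002, 0, 0], [0, -0.002, 0, 0]]
  jaw: 0.5

```text
time: 9.35
tool_pos: [472.2, -431.1, 33.3]
tcp_rot: [-0.412, 1.569, 2.753]
contact_force: [0.3, 0.4, -0.4]
grip_width: 40.8
```

step_arm:
  targets:
    - [[-0.03, 0, 0, 0], [-0.065, 0, 0, 0], [-0.1, 0, 0, 0], [-0.135, 0, 0, 0], [-0.165, 0, 0, 0]]

```text
time: 9.77
tool_pos: [472.4, -431.8, 201.3]
tcp_rot: [1.739, 1.569, -1.379]
contact_force: [0.1, -0.4, 0.4]
grip_width: 46.0
```

```bash
python3 - <<'E'
from h import *
c=cap('top')
for b in boards(c): print(b)
print(boards(cap('side'))[1:])
g=cv2.imread('pics/top0.png',0).astype(float)
# rib centroids: dark columns, rows where ribs stand clear (front part), v 222..236
for n,(u0) in zip((136,68,0,-68,-136),(280.6,301.3,322,343,364.8)):
    xs=[]
    for v in range(225,237):
        us=np.arange(int(u0)-4,int(u0)+5); w=np.clip(190-g[v,us],0,None); w[w<25]=0
        if w.sum()>60: u=(us*w).sum()/w.sum(); xs.append(ray(c,u,v,20)[:2])
    xs=np.array(xs); k=np.polyfit(xs[:,0],xs[:,1],1); print(n,len(xs),'y at x=500: %.1f'%np.polyval(k,500),'slope deg %.2f'%np.degrees(np.arctan(k[0])),xs[:,1].round(1))
mv(487,131,200,96.3)
E
```

```text
(array([493.7, 391.2]), np.float64(-13.1), array([492.2, 387.8]), array([55.3, 97.3]))
(array([450.9, 309.6]), np.float64(-8.4), array([449.3, 306. ]), array([54.8, 97. ]))
(array([433.4, 216. ]), np.float64(-1.9), array([431.7, 213.3]), array([53.8, 97.3]))
(array([487.3, 131.4]), np.float64(6.3), array([485.7, 129.4]), array([96.7, 53.2]))
[(array([449.2, 311.7]), np.float64(-8.5), array([449.4, 320.6]), array([ 59.4, 101.3])), (array([431.4, 218.4]), np.float64(-1.9), array([431. , 230.1]), array([ 59.9, 101. ])), (array([486. , 133.2]), np.float64(6.0), array([483.2, 147.6]), array([100.7,  60.5]))]
136 12 y at x=500: -92.8 slope deg 0.46 [-95.  -90.8 -90.8 -93.  -92.8 -92.7 -92.9 -93.8 -93.1 -92.8 -92.6 -92.5]
68 12 y at x=500: -163.7 slope deg 1.34 [-163.2 -163.  -163.  -163.3 -163.4 -163.3 -163.3 -163.8 -163.6 -163.5
 -163.4 -164.3]
0 12 y at x=500: -231.6 slope deg 1.39 [-230.7 -231.3 -231.2 -231.1 -231.3 -231.5 -231.4 -231.5 -231.7 -231.5
 -231.5 -232.1]
-68 12 y at x=500: -299.8 slope deg 1.29 [-299.4 -299.3 -299.4 -299.5 -299.4 -299.3 -299.6 -299.5 -299.3 -300.3
 -300.2 -300. ]
-136 11 y at x=500: -368.9 slope deg 2.62 [-368.  -367.5 -367.6 -368.8 -368.8 -368.3 -368.4 -368.6 -368.6 -369.4
 -369.3]
t9.87 tcp [ 474.1 -433.7  205.2] ydir -88.7 tilt 0.64 F [ 0.6 -0.3  0.5] w 46.0 q6 0.69 | shift [ 2.000e-04 -5.643e-01 -2.610e-02] turn -5.0
```

step_arm:
  targets:
    - [[0, -0.035, -0.002, 0], [0, -0.073, -0.004, 0], [0, -0.112, -0.006, 0], [0, -0.15, -0.008, 0], [0, -0.188, -0.009, 0]]
  jaw: 0.35

```text
time: 10.28
tool_pos: [478.2, -244.1, 202.9]
tcp_rot: [2.164, 1.56, -0.955]
contact_force: [0.6, -0.4, 0.7]
grip_width: 59.8
```

step_arm:
  targets:
    - [[0, -0.035, -0.002, 0], [0, -0.073, -0.004, 0], [0, -0.112, -0.006, 0], [0, -0.15, -0.008, 0], [0, -0.188, -0.009, 0]]

```text
time: 10.7
tool_pos: [482.6, -54.4, 200.8]
tcp_rot: [2.148, 1.56, -0.971]
contact_force: [0.5, 1.2, 0.1]
grip_width: 59.7
```

```bash
python3 -c "
from h import *
mv(486.5,131.2,100,96.3)"
```

```text
t10.70 tcp [482.6 -54.4 200.8] ydir -88.7 tilt 0.62 F [0.5 1.2 0.1] w 59.7 q6 1.29 | shift [ 0.0992 -0.1864 -0.0074] turn -5.0
```

step_arm:
  targets:
    - [[0, -0.04, -0.002, -1], [0, -0.08, -0.004, -2], [0, -0.12, -0.006, -3], [0, -0.16, -0.007, -4], [0, -0.1864, -0.0074, -5]]

```text
time: 11.12
tool_pos: [485.4, 135.0, 198.7]
tcp_rot: [2.068, 1.561, -0.963]
contact_force: [0.9, 0.3, -0.5]
grip_width: 59.7
```

step_arm:
  targets:
    - [[0.03, 0, 0, 0], [0.06, 0, 0, 0], [0.09, 0, 0, 0], [0.1, 0, 0, 0], [0.1, 0, 0, 0]]

```text
time: 11.53
tool_pos: [484.1, 133.7, 96.2]
tcp_rot: [1.439, 1.562, -1.591]
contact_force: [-0.9, -0.4, -0.5]
grip_width: 59.9
```

```bash
python3 -c "
from h import *
mv(486.5,131.2,17,96.3)
print(boards(cap('top')));print(boards(cap('side')))"
```

```text
t11.53 tcp [484.1 133.7  96.2] ydir -83.6 tilt 0.53 F [-0.9 -0.4 -0.5] w 59.9 q6 1.59 | shift [ 0.0792  0.002  -0.0022] turn 0.1
[(array([493.6, 391.4]), np.float64(-13.2), array([492.2, 387.9]), array([55.3, 97.5]))]
[(array([474.3, 405.1]), np.float64(76.7), array([478.9, 420.9]), array([57.9, 29.4])), (array([449.2, 311.7]), np.float64(-8.5), array([449.3, 320.7]), array([ 59. , 101.3])), (array([431.5, 218.4]), np.float64(-1.8), array([430.7, 230.2]), array([ 59.7, 100.8])), (array([486. , 133.2]), np.float64(6.3), array([483.1, 147.6]), array([100.8,  60.8]))]
```

Board 4 is unmoved, so I descend and grip.

step_arm:
  targets:
    - [[0.02, 0.001, -0.002, 0], [0.045, 0.001, -0.002, 0], [0.07, 0.001, -0.002, 0], [0.079, 0.001, -0.002, 0], [0.079, 0.001, -0.002, 0]]

```text
time: 12.05
tool_pos: [489.0, 132.2, 20.0]
tcp_rot: [1.989, 1.561, -1.042]
contact_force: [-0.0, -0.5, 0.3]
grip_width: 60.0
```

step_arm:
  targets:
    - [[0, 0, 0, 0], [0, 0, 0, 0], [0, 0, 0, 0], [0, 0, 0, 0], [0, 0, 0, 0]]
  jaw: 1

```text
time: 12.47
tool_pos: [489.5, 132.3, 20.9]
tcp_rot: [2.128, 1.56, -0.903]
contact_force: [0.2, -0.7, 0.3]
grip_width: 31.2
```

step_arm:
  targets:
    - [[0, 0, 0, 0], [0, 0, 0, 0], [0, 0, 0, 0], [0, 0, 0, 0], [0, 0, 0, 0]]

```text
time: 12.88
tool_pos: [489.4, 132.4, 20.9]
tcp_rot: [2.112, 1.56, -0.919]
contact_force: [0.4, -0.3, 0.4]
grip_width: 27.6
```

```bash
python3 -c "
from h import *
mv(486.5,131.2,17,96.3)"
```

```text
t12.88 tcp [489.4 132.4  20.9] ydir -83.7 tilt 0.60 F [ 0.4 -0.3  0.4] w 27.6 q6 1.59 | shift [0.0039 0.0008 0.0031] turn 0.0
```

step_arm:
  targets:
    - [[-0.02, 0, 0, 0], [-0.05, 0, 0, 0], [-0.085, 0, 0, 0], [-0.12, 0, 0, 0], [-0.12, 0, 0, 0]]

```text
time: 13.3
tool_pos: [492.3, 133.9, 147.2]
tcp_rot: [2.661, 1.552, -0.37]
contact_force: [1.6, 0.2, -0.9]
grip_width: 27.8
```

```bash
python3 -c "
from h import *
mv(463,-334.8,140,91.45)"
```

```text
t13.30 tcp [492.3 133.9 147.2] ydir -83.7 tilt 1.10 F [ 1.6  0.2 -0.9] w 27.8 q6 1.59 | shift [0.01   0.4626 0.081 ] turn 4.9
```

step_arm:
  targets:
    - [[0, 0.02, 0.004, 1], [0, 0.05, 0.009, 2], [0, 0.09, 0.016, 3], [0, 0.13, 0.023, 4], [0, 0.15, 0.027, 4.9]]

```text
time: 13.72
tool_pos: [481.4, -21.4, 147.7]
tcp_rot: [2.688, 1.552, -0.431]
contact_force: [0.9, 0.4, -0.5]
grip_width: 27.7
```

step_arm:
  targets:
    - [[0, 0, 0, 0], [0, 0, 0, 0], [0, 0, 0, 0], [0, 0, 0, 0], [0, 0, 0, 0]]

```text
time: 14.13
tool_pos: [481.4, -20.2, 147.5]
tcp_rot: [2.693, 1.552, -0.424]
contact_force: [0.2, 0.9, -1.3]
grip_width: 27.7
```

```bash
cat >> h.py <<'E'
def tool():
    return Ro.from_euler('xyz',bot.get_obs()['tcp_rot']).as_matrix()
E
python3 -c "
from h import *
mv(463,-334.8,140,91.45); print(tool().round(4))"
```

```text
t14.13 tcp [481.4 -20.2 147.5] ydir -88.6 tilt 1.08 F [ 0.2  0.9 -1.3] w 27.7 q6 1.35 | shift [0.0096 0.314  0.0264] turn -0.0
[[ 0.0172  0.0248 -0.9995]
 [-0.0078 -0.9997 -0.0249]
 [-0.9998  0.0082 -0.017 ]]
```

step_arm:
  targets:
    - [[0, 0.025, 0.002, 0], [0, 0.06, 0.005, 0], [0, 0.1, 0.008, 0], [0, 0.14, 0.011, 0], [0, 0.16, 0.013, 0]]

```text
time: 14.55
tool_pos: [472.7, -183.3, 148.8]
tcp_rot: [2.637, 1.55, -0.48]
contact_force: [0.5, -0.1, -2.0]
grip_width: 27.8
```

step_arm:
  targets:
    - [[0, 0.03, 0.002, 0], [0, 0.07, 0.006, 0], [0, 0.11, 0.01, 0], [0, 0.15, 0.013, 0], [0, 0.154, 0.0134, 0]]

```text
time: 14.97
tool_pos: [463.3, -343.2, 150.1]
tcp_rot: [2.518, 1.547, -0.601]
contact_force: [-0.7, 0.7, -1.8]
grip_width: 27.4
```

step_arm:
  targets:
    - [[0, 0, 0, 0], [0, 0, 0, 0], [0, 0, 0, 0], [0, 0, 0, 0], [0, 0, 0, 0]]

```text
time: 15.38
tool_pos: [463.8, -341.8, 150.2]
tcp_rot: [2.526, 1.547, -0.591]
contact_force: [0.1, 0.1, -1.1]
grip_width: 28.0
```

```bash
python3 - <<'E'
from h import *
mv(463,-334.8,60,91.45); print(tool()[:,0].round(4))
E
```

```text
t15.38 tcp [ 463.8 -341.8  150.2] ydir -88.6 tilt 1.35 F [ 0.1  0.1 -1.1] w 28.0 q6 0.77 | shift [ 0.0901 -0.0083  0.0023] turn -0.1
[ 0.0196 -0.0131 -0.9997]
```

step_arm:
  targets:
    - [[0.02, -0.007, 0.002, 0], [0.04, -0.007, 0.002, 0], [0.06, -0.007, 0.002, 0], [0.08, -0.008, 0.002, 0], [0.085, -0.008, 0.0023, 0]]

```text
time: 15.8
tool_pos: [461.9, -332.7, 62.3]
tcp_rot: [2.577, 1.552, -0.539]
contact_force: [-1.1, 0.0, -1.8]
grip_width: 27.7
```

step_arm:
  targets:
    - [[0, 0, 0, 0], [0, 0, 0, 0], [0, 0, 0, 0], [0, 0, 0, 0], [0, 0, 0, 0]]

```text
time: 16.22
tool_pos: [462.4, -333.2, 63.5]
tcp_rot: [2.554, 1.55, -0.562]
contact_force: [0.3, 0.7, -1.5]
grip_width: 27.8
```

```bash
python3 - <<'E'
from h import *
mv(463,-334.8,36,91.45); print(tool()[:,0].round(4))
a=cap('side');b=cap('top')
x=cv2.resize(a['color'][150:230,260:340],None,fx=4.5,fy=4.5,interpolation=cv2.INTER_CUBIC);y=cv2.resize(b['color'][205:265,340:400],None,fx=6,fy=6,interpolation=cv2.INTER_CUBIC)
save({'color':np.hstack([x,y[:360]])},'b1')
E
```

```text
t16.22 tcp [ 462.4 -333.2   63.5] ydir -88.5 tilt 1.18 F [ 0.3  0.7 -1.5] w 27.8 q6 0.78 | shift [ 0.0275  0.0013 -0.0001] turn 0.0
[ 0.0175 -0.011  -0.9998]
```

View pics/b1.png

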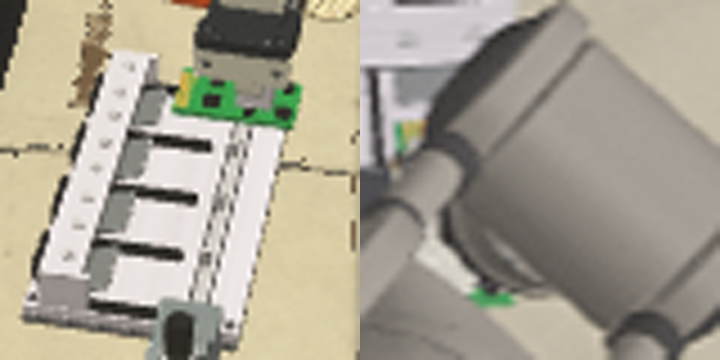

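The side crop shows the board held level over the rightmost bay, with its brass edge (190,90) toward the clips. Lowering it.

step_arm:
  targets:
    - [[0.007, 0.0013, 0, 0], [0.014, 0.0013, 0, 0], [0.021, 0.0013, 0, 0], [0.026, 0.0013, 0, 0], [0.028, 0.0013, 0, 0]]

```text
time: 16.73
tool_pos: [462.4, -334.3, 34.9]
tcp_rot: [2.585, 1.552, -0.531]
contact_force: [-4.7, 6.5, 22.5]
grip_width: 27.8
```

step_arm:
  targets:
    - [[0, 0, 0, 0], [0, 0, 0, 0], [0, 0, 0, 0], [0, 0, 0, 0], [0, 0, 0, 0]]

```text
time: 17.15
tool_pos: [462.4, -334.3, 35.0]
tcp_rot: [2.584, 1.552, -0.532]
contact_force: [-1.3, 1.2, 5.1]
grip_width: 27.9
```

```bash
python3 - <<'E'
from h import *
mv(463,-334.8,35,91.45); print(tool()[:,0].round(4))
E
```

```text
t17.15 tcp [ 462.4 -334.3   35. ] ydir -88.5 tilt 1.06 F [-1.3  1.2  5.1] w 27.9 q6 0.78 | shift [-0.      0.0006 -0.0006] turn 0.0
[ 0.0159 -0.0093 -0.9998]
```

step_arm:
  targets:
    - [[0, 0, -0.006, 0], [0, 0, -0.014, 0], [0.0003, 0, -0.022, 0], [0.0004, 0, -0.029, 0], [0.0005, 0, -0.03, 0]]

```text
time: 17.57
tool_pos: [493.6, -333.5, 34.9]
tcp_rot: [2.569, 1.552, -0.546]
contact_force: [-4.0, -0.2, 5.4]
grip_width: 27.6
```

```bash
python3 - <<'E'
from h import *
mv(517,-333.8,35,91.45); print(tool()[:,0].round(4))
E
```

```text
t17.57 tcp [ 493.6 -333.5   34.9] ydir -88.5 tilt 1.08 F [-4.  -0.2  5.4] w 27.6 q6 0.82 | shift [ 0.0003  0.0009 -0.0234] turn 0.1
[ 0.0162 -0.0098 -0.9998]
```

step_arm:
  targets:
    - [[0.0001, 0.0003, -0.004, 0], [0.0002, 0.0003, -0.008, 0], [0.0003, 0.0003, -0.012, 0], [0.0003, 0.0003, -0.016, 0], [0.0003, 0.0003, -0.018, 0]]

```text
time: 17.98
tool_pos: [510.9, -333.2, 35.0]
tcp_rot: [2.522, 1.554, -0.592]
contact_force: [-8.4, 0.2, 7.1]
grip_width: 27.5
```

step_arm:
  targets:
    - [[0, 0, -0.002, 0], [0, 0, -0.004, 0], [0, 0, -0.006, 0], [0, 0, -0.006, 0], [0, 0, -0.006, 0]]

```text
time: 18.4
tool_pos: [516.4, -333.0, 35.0]
tcp_rot: [2.48, 1.556, -0.634]
contact_force: [-6.1, -0.7, 5.3]
grip_width: 27.7
```

```bash
python3 - <<'E'
from h import *
mv(517,-333.8,35,91.45); print(tool()[:,0].round(4))
E
```

```text
t18.40 tcp [ 516.4 -333.    35. ] ydir -88.4 tilt 0.86 F [-6.1 -0.7  5.3] w 27.7 q6 0.84 | shift [-0.      0.0009 -0.0006] turn 0.1
[ 0.0121 -0.0089 -0.9999]
```

Not yet at a clear stop; push on in small steps until the force rises.

step_arm:
  targets:
    - [[0, 0, -0.001, 0], [0, 0, -0.002, 0], [0, 0, -0.003, 0], [0, 0, -0.003, 0], [0, 0, -0.003, 0]]

```text
time: 18.82
tool_pos: [517.5, -332.9, 34.9]
tcp_rot: [2.317, 1.559, -0.796]
contact_force: [-10.8, -0.1, 9.6]
grip_width: 27.8
```

step_arm:
  targets:
    - [[0, 0, -0.001, 0], [0, 0, -0.002, 0], [0, 0, -0.003, 0], [0, 0, -0.003, 0], [0, 0, -0.003, 0]]

```text
time: 19.23
tool_pos: [517.5, -332.9, 34.9]
tcp_rot: [1.775, 1.564, -1.338]
contact_force: [-16.7, -1.6, 10.4]
grip_width: 27.7
```

```bash
python3 - <<'E'
from h import *
mv(517,-333.8,35,91.45); print(tool()[:,0].round(4))
a=cap('side')
save({'color':cv2.resize(a['color'][150:230,260:340],None,fx=6,fy=6,interpolation=cv2.INTER_CUBIC)},'b2')
E
```

```text
t19.23 tcp [ 517.5 -332.9   34.9] ydir -88.4 tilt 0.41 F [-16.7  -1.6  10.4] w 27.7 q6 0.85 | shift [-0.0001  0.0009  0.0005] turn 0.2
[ 0.0017 -0.007  -1.    ]
```

View pics/b2.png

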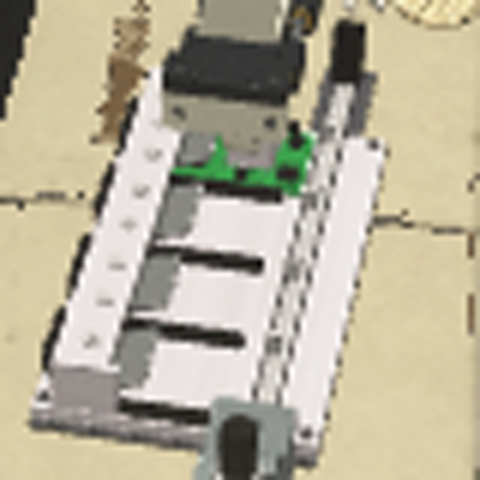

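The board sits under the right clip with its rear edge just in front of the tabs, and the stop force rose to about 17 N. Release and go up.

step_arm:
  targets:
    - [[0, 0, 0, 0], [0, 0, 0, 0], [0, 0, 0, 0], [0, 0, 0, 0], [0, 0, 0, 0]]
  jaw: 0.5

```text
time: 19.7
tool_pos: [518.0, -332.7, 34.7]
tcp_rot: [1.849, 1.563, -1.264]
contact_force: [0.2, -0.4, 0.2]
grip_width: 45.2
```

step_arm:
  targets:
    - [[-0.02, 0, 0, 0], [-0.05, 0, 0, 0], [-0.085, 0, 0, 0], [-0.12, 0, 0, 0], [-0.13, 0, 0, 0]]

```text
time: 20.12
tool_pos: [520.0, -333.2, 170.7]
tcp_rot: [2.189, 1.555, -0.923]
contact_force: [0.1, -0.7, 0.4]
grip_width: 45.6
```

step_arm:
  targets:
    - [[0, -0.025, 0, 0], [0, -0.06, 0, 0], [0, -0.1, 0, 0], [0, -0.14, 0, 0], [0, -0.16, 0, 0]]

```text
time: 20.53
tool_pos: [514.7, -169.1, 168.2]
tcp_rot: [2.221, 1.557, -0.89]
contact_force: [0.6, 0.1, 0.1]
grip_width: 46.2
```

```bash
python3 - <<'E'
from h import *
for b in boards(cap('top')): print(b)
for b in boards(cap('side')): print(b)
mv(432.3,216.5,110,88.1); print(tool()[:,0].round(4))
E
```

```text
(array([493.8, 391.3]), np.float64(-13.1), array([492.2, 387.9]), array([55.1, 97.3]))
(array([451.4, 334.6]), np.float64(-14.0), array([449.7, 331.3]), array([54.7, 97. ]))
(array([433.4, 216. ]), np.float64(-1.9), array([431.7, 213.3]), array([53.9, 97.3]))
(array([ 516.3, -336.7]), np.float64(1.6), array([ 515.2, -335.9]), array([68.2, 54.1]))
(array([474.1, 405.1]), np.float64(76.9), array([479.2, 421.1]), array([58.2, 29.5]))
(array([449.8, 337.2]), np.float64(-13.6), array([450.5, 344.6]), array([ 59. , 101.4]))
(array([431.4, 218.5]), np.float64(-1.9), array([430.8, 230.2]), array([ 59.7, 100.9]))
(array([ 515.8, -351.9]), np.float64(-1.4), array([ 512.2, -321.2]), array([63.5, 81.8]))
t20.63 tcp [ 515.2 -169.7  168.4] ydir -88.1 tilt 0.85 F [-0.6  0.3 -0.2] w 46.2 q6 1.08 | shift [ 0.0532 -0.3894  0.0704] turn 3.8
[ 0.0092 -0.0116 -0.9999]
```

The event moved board 2 to about (451,336), yaw -14°. The first board stays home. Going for board 3.

step_arm:
  targets:
    - [[0, -0.03, 0.006, 0], [0, -0.07, 0.013, 0], [0, -0.11, 0.021, 0], [0, -0.15, 0.028, 0], [0, -0.185, 0.034, 0]]
  jaw: 0.35

```text
time: 21.05
tool_pos: [474.7, 15.2, 165.7]
tcp_rot: [2.222, 1.556, -0.887]
contact_force: [0.2, -0.1, 0.4]
grip_width: 59.7
```

step_arm:
  targets:
    - [[0, -0.04, 0.007, 1], [0, -0.08, 0.014, 2], [0, -0.12, 0.022, 3], [0, -0.16, 0.03, 3.7], [0, -0.185, 0.034, 3.7]]

```text
time: 21.47
tool_pos: [434.2, 201.5, 163.1]
tcp_rot: [2.34, 1.556, -0.833]
contact_force: [-0.2, -0.3, -0.4]
grip_width: 59.6
```

step_arm:
  targets:
    - [[0.02, 0, 0, 0], [0.04, 0, 0, 0], [0.06, 0, 0, 0], [0.06, 0, 0, 0], [0.06, 0, 0, 0]]

```text
time: 21.88
tool_pos: [434.9, 200.4, 102.5]
tcp_rot: [2.202, 1.557, -0.972]
contact_force: [-0.1, 0.3, 0.9]
grip_width: 60.0
```

```bash
python3 - <<'E'
from h import *
mv(432.3,216.5,17,88.1); print(tool()[:,0].round(4))
E
```

```text
t21.88 tcp [434.9 200.4 102.5] ydir -91.8 tilt 0.80 F [-0.1  0.3  0.9] w 60.0 q6 1.89 | shift [ 0.0853 -0.017   0.0038] turn 0.1
[ 0.0078 -0.0115 -0.9999]
```

step_arm:
  targets:
    - [[0.02, -0.01, 0.003, 0], [0.045, -0.017, 0.004, 0], [0.07, -0.017, 0.004, 0], [0.083, -0.017, 0.004, 0], [0.086, -0.017, 0.004, 0]]

```text
time: 22.3
tool_pos: [432.2, 216.0, 15.4]
tcp_rot: [2.084, 1.557, -1.09]
contact_force: [0.1, -0.3, -0.7]
grip_width: 59.8
```

step_arm:
  targets:
    - [[0, 0, 0, 0], [0, 0, 0, 0], [0, 0, 0, 0], [0, 0, 0, 0], [0, 0, 0, 0]]

```text
time: 22.72
tool_pos: [432.8, 216.2, 16.3]
tcp_rot: [2.217, 1.557, -0.958]
contact_force: [0.2, 0.1, -0.9]
grip_width: 59.9
```

```bash
python3 - <<'E'
from h import *
mv(432.3,216.5,17,88.1); print(tool()[:,0].round(4))
E
```

```text
t22.72 tcp [432.8 216.2  16.3] ydir -91.9 tilt 0.80 F [ 0.2  0.1 -0.9] w 59.9 q6 1.93 | shift [-0.0007 -0.0003  0.0005] turn 0.0
[ 0.0081 -0.0115 -0.9999]
```

step_arm:
  targets:
    - [[-0.002, 0, 0, 0], [-0.002, 0, 0, 0], [-0.002, 0, 0, 0], [-0.002, 0, 0, 0], [-0.002, 0, 0, 0]]
  jaw: 1

```text
time: 23.13
tool_pos: [432.8, 216.2, 18.3]
tcp_rot: [2.215, 1.557, -0.959]
contact_force: [0.3, 1.6, -0.2]
grip_width: 30.9
```

step_arm:
  targets:
    - [[0, 0, 0, 0], [0, 0, 0, 0], [0, 0, 0, 0], [0, 0, 0, 0], [0, 0, 0, 0]]

```text
time: 23.55
tool_pos: [432.7, 216.3, 18.3]
tcp_rot: [2.213, 1.557, -0.961]
contact_force: [-0.6, 0.8, 0.9]
grip_width: 27.8
```

step_arm:
  targets:
    - [[-0.02, 0, 0, 0], [-0.05, 0, 0, 0], [-0.085, 0, 0, 0], [-0.115, 0, 0, 0], [-0.12, 0, 0, 0]]

```text
time: 23.97
tool_pos: [434.1, 218.4, 142.9]
tcp_rot: [2.658, 1.553, -0.517]
contact_force: [1.3, -0.2, -1.4]
grip_width: 27.8
```

```bash
python3 - <<'E'
from h import *
mv(458.7,-266.8,140,91.45); print(tool()[:,0].round(4))
E
```

```text
t23.97 tcp [434.1 218.4 142.9] ydir -91.9 tilt 1.04 F [ 1.3 -0.2 -1.4] w 27.8 q6 1.93 | shift [ 0.0077  0.4841 -0.0403] turn -3.3
[ 0.0158 -0.009  -0.9998]
```

step_arm:
  targets:
    - [[0, 0.025, -0.002, -0.8], [0, 0.06, -0.005, -1.6], [0, 0.1, -0.008, -2.4], [0, 0.14, -0.012, -3.2], [0, 0.16, -0.013, -3.3]]

```text
time: 24.38
tool_pos: [441.4, 54.9, 143.8]
tcp_rot: [2.514, 1.553, -0.603]
contact_force: [0.3, 0.9, -2.0]
grip_width: 27.8
```

```bash
python3 - <<'E'
from h import *
mv(458.7,-266.8,140,91.45); print(tool()[:,0].round(4))
E
```

```text
t24.38 tcp [441.4  54.9 143.8] ydir -88.6 tilt 1.02 F [ 0.3  0.9 -2. ] w 27.8 q6 1.51 | shift [ 0.0073  0.322  -0.0093] turn -0.1
[ 0.0147 -0.0101 -0.9998]
```

step_arm:
  targets:
    - [[0, 0.025, -0.001, 0], [0, 0.06, -0.002, 0], [0, 0.1, -0.003, 0], [0, 0.14, -0.004, 0], [0, 0.158, -0.0045, 0]]

```text
time: 24.8
tool_pos: [449.5, -106.8, 144.9]
tcp_rot: [2.451, 1.553, -0.668]
contact_force: [0.2, 0.2, -0.7]
grip_width: 27.6
```

step_arm:
  targets:
    - [[0, 0.03, -0.001, 0], [0, 0.07, -0.002, 0], [0, 0.11, -0.003, 0], [0, 0.15, -0.0045, 0], [0, 0.155, -0.0045, 0]]

```text
time: 25.22
tool_pos: [457.4, -267.8, 145.9]
tcp_rot: [2.364, 1.55, -0.759]
contact_force: [-0.1, 0.3, -1.8]
grip_width: 28.0
```

step_arm:
  targets:
    - [[0, 0, 0, 0], [0, 0, 0, 0], [0, 0, 0, 0], [0, 0, 0, 0], [0, 0, 0, 0]]

```text
time: 25.63
tool_pos: [457.5, -266.4, 146.0]
tcp_rot: [2.368, 1.551, -0.753]
contact_force: [-1.2, -0.5, -1.5]
grip_width: 27.8
```

```bash
python3 - <<'E'
from h import *
mv(458.7,-266.8,55,91.45); print(tool()[:,0].round(4))
E
```

```text
t25.63 tcp [ 457.5 -266.4  146. ] ydir -88.9 tilt 1.15 F [-1.2 -0.5 -1.5] w 27.8 q6 0.88 | shift [ 0.091  -0.0008  0.0001] turn -0.3
[ 0.0147 -0.0138 -0.9998]
```

step_arm:
  targets:
    - [[0.02, -0.0008, 0, 0], [0.04, -0.0008, 0, -0.2], [0.06, -0.0008, 0, -0.3], [0.08, -0.0008, 0, -0.3], [0.086, -0.0008, 0, -0.3]]

```text
time: 26.05
tool_pos: [457.7, -264.8, 57.6]
tcp_rot: [2.344, 1.555, -0.771]
contact_force: [-0.0, 1.6, -1.2]
grip_width: 27.8
```

step_arm:
  targets:
    - [[0, 0, 0, 0], [0, 0, 0, 0], [0, 0, 0, 0], [0, 0, 0, 0], [0, 0, 0, 0]]

```text
time: 26.47
tool_pos: [458.2, -265.2, 58.7]
tcp_rot: [2.355, 1.553, -0.76]
contact_force: [-1.3, -0.4, -1.2]
grip_width: 27.8
```

```bash
python3 - <<'E'
from h import *
mv(458.7,-266.8,32.3,91.45); print(tool()[:,0].round(4))
E
```

```text
t26.47 tcp [ 458.2 -265.2   58.7] ydir -88.5 tilt 1.02 F [-1.3 -0.4 -1.2] w 27.8 q6 0.88 | shift [ 0.0264  0.0013 -0.0001] turn 0.1
[ 0.0129 -0.0123 -0.9998]
```

step_arm:
  targets:
    - [[0.007, 0.0013, 0, 0], [0.014, 0.0015, 0, 0], [0.021, 0.0015, 0, 0], [0.0255, 0.0015, 0, 0], [0.027, 0.0015, 0, 0]]

```text
time: 26.88
tool_pos: [458.2, -266.8, 31.9]
tcp_rot: [2.343, 1.554, -0.772]
contact_force: [-7.3, 5.2, 26.7]
grip_width: 27.7
```

step_arm:
  targets:
    - [[0, 0, 0, 0], [0, 0, 0, 0], [0, 0, 0, 0], [0, 0, 0, 0], [0, 0, 0, 0]]

```text
time: 27.3
tool_pos: [458.2, -266.8, 32.0]
tcp_rot: [2.344, 1.554, -0.772]
contact_force: [-0.4, 0.6, 6.0]
grip_width: 28.0
```

```bash
python3 - <<'E'
from h import *
mv(458.7,-266.8,32.3,91.45); print(tool()[:,0].round(4))
E
```

```text
t27.30 tcp [ 458.2 -266.8   32. ] ydir -88.5 tilt 0.94 F [-0.4  0.6  6. ] w 28.0 q6 0.88 | shift [-0.0002  0.     -0.0005] turn 0.1
[ 0.0118 -0.0115 -0.9999]
```

step_arm:
  targets:
    - [[0, 0, -0.006, 0], [0, 0, -0.014, 0], [0.0003, 0, -0.022, 0], [0.0004, 0, -0.029, 0], [0.0004, 0, -0.031, 0]]

```text
time: 27.72
tool_pos: [489.4, -266.1, 32.0]
tcp_rot: [2.272, 1.555, -0.843]
contact_force: [-11.0, -2.3, 11.5]
grip_width: 27.7
```

step_arm:
  targets:
    - [[0.0001, 0, -0.004, 0], [0.0002, 0, -0.008, 0], [0.0002, 0, -0.012, 0], [0.0002, 0, -0.016, 0], [0.0002, 0, -0.02, 0]]

```text
time: 28.13
tool_pos: [508.1, -265.6, 32.0]
tcp_rot: [2.118, 1.558, -0.996]
contact_force: [-8.5, -1.2, 9.2]
grip_width: 27.8
```

step_arm:
  targets:
    - [[0, 0, -0.001, 0], [0, 0, -0.002, 0], [0, 0, -0.003, 0], [0, 0, -0.004, 0], [0, 0, -0.004, 0]]

```text
time: 28.55
tool_pos: [511.1, -265.5, 32.1]
tcp_rot: [1.937, 1.559, -1.177]
contact_force: [-7.2, -0.9, 7.2]
grip_width: 27.6
```

```bash
python3 - <<'E'
from h import *
mv(513.4,-265.4,32.3,91.45); print(tool()[:,0].round(4))
E
```

```text
t28.55 tcp [ 511.1 -265.5   32.1] ydir -88.4 tilt 0.65 F [-7.2 -0.9  7.2] w 27.6 q6 0.94 | shift [-0.0002 -0.     -0.0023] turn 0.1
[ 0.0044 -0.0105 -0.9999]
```

step_arm:
  targets:
    - [[0, 0, -0.001, 0], [0, 0, -0.002, 0], [0, 0, -0.003, 0], [0, 0, -0.004, 0], [0, 0, -0.004, 0]]

```text
time: 28.97
tool_pos: [512.9, -265.4, 32.0]
tcp_rot: [1.459, 1.561, -1.654]
contact_force: [-12.4, -1.2, 12.0]
grip_width: 27.6
```

step_arm:
  targets:
    - [[0, 0, -0.001, 0], [0, 0, -0.002, 0], [0, 0, -0.003, 0], [0, 0, -0.003, 0], [0, 0, -0.003, 0]]

```text
time: 29.38
tool_pos: [513.0, -265.4, 32.0]
tcp_rot: [0.837, 1.56, -2.275]
contact_force: [-15.3, -2.3, 12.4]
grip_width: 27.6
```

step_arm:
  targets:
    - [[0, 0, -0.001, 0], [0, 0, -0.002, 0], [0, 0, -0.003, 0], [0, 0, -0.003, 0], [0, 0, -0.003, 0]]

```text
time: 29.8
tool_pos: [513.0, -265.4, 31.9]
tcp_rot: [0.458, 1.555, -2.654]
contact_force: [-16.3, -2.2, 13.1]
grip_width: 27.8
```

step_arm:
  targets:
    - [[0, 0, 0, 0], [0, 0, 0, 0], [0, 0, 0, 0], [0, 0, 0, 0], [0, 0, 0, 0]]
  jaw: 0.5

```text
time: 30.22
tool_pos: [513.4, -265.3, 31.7]
tcp_rot: [0.468, 1.555, -2.645]
contact_force: [-0.2, -0.7, 0.2]
grip_width: 45.6
```

step_arm:
  targets:
    - [[-0.02, 0, 0, 0], [-0.05, 0, 0, 0], [-0.085, 0, 0, 0], [-0.12, 0, 0, 0], [-0.13, 0, 0, 0]]

```text
time: 30.63
tool_pos: [517.5, -265.5, 167.3]
tcp_rot: [1.095, 1.557, -2.017]
contact_force: [1.2, -0.0, -0.0]
grip_width: 45.8
```

step_arm:
  targets:
    - [[0, -0.025, 0.005, 0], [0, -0.06, 0.01, 0], [0, -0.1, 0.015, 0], [0, -0.14, 0.018, 0], [0, -0.18, 0.02, 0]]

```text
time: 31.05
tool_pos: [491.4, -84.5, 164.8]
tcp_rot: [1.07, 1.557, -2.042]
contact_force: [0.5, -0.1, -0.4]
grip_width: 45.8
```

```bash
python3 - <<'E'
from h import *
for b in boards(cap('top')): print(b)
for b in boards(cap('side')): print(b)
mv(450.6,335,110,76.1); print(tool()[:,0].round(4))
E
```

```text
(array([493.8, 391.2]), np.float64(-13.1), array([492.2, 387.9]), array([55.3, 97.3]))
(array([451.4, 334.3]), np.float64(-13.8), array([449.7, 331.3]), array([54.5, 96.9]))
(array([ 513.8, -268.4]), np.float64(0.1), array([ 512.7, -267.5]), array([69.6, 54.8]))
(array([ 516.2, -336.5]), np.float64(-0.7), array([ 515.1, -335.6]), array([55.1, 67.9]))
(array([474.5, 405.1]), np.float64(76.2), array([479.1, 421. ]), array([58.1, 29.5]))
(array([449.8, 337. ]), np.float64(-13.8), array([450.5, 344.6]), array([ 58.7, 101.4]))
(array([ 492.7, -287.7]), np.float64(-88.3), array([ 477.9, -281.3]), array([ 26. , 131.2]))
t31.15 tcp [491.  -81.  164.9] ydir -88.0 tilt 0.72 F [ 0.6 -0.3 -0.3] w 46.1 q6 1.23 | shift [ 0.0509 -0.4177  0.0253] turn 15.9
[-0.0073 -0.0103 -0.9999]
```

step_arm:
  targets:
    - [[0, -0.03, 0.002, 0], [0, -0.07, 0.004, 0], [0, -0.11, 0.007, 0], [0, -0.15, 0.009, 0], [0, -0.19, 0.012, 0]]
  jaw: 0.4

```text
time: 31.57
tool_pos: [472.5, 109.6, 162.9]
tcp_rot: [0.96, 1.558, -2.147]
contact_force: [1.1, 0.8, -0.2]
grip_width: 55.5
```

step_arm:
  targets:
    - [[0, -0.04, 0.002, 4], [0, -0.08, 0.004, 8], [0, -0.12, 0.007, 12], [0, -0.16, 0.009, 15.9], [0, -0.19, 0.012, 15.9]]

```text
time: 31.98
tool_pos: [453.9, 301.7, 160.7]
tcp_rot: [1.24, 1.559, -2.147]
contact_force: [0.6, 0.0, 0.4]
grip_width: 55.1
```

```bash
python3 - <<'E'
from h import *
mv(450.6,335,100,76.1); print(tool()[:,0].round(4))
E
```

```text
t31.98 tcp [453.9 301.7 160.7] ydir -104.1 tilt 0.67 F [0.6 0.  0.4] w 55.1 q6 2.27 | shift [ 0.0604 -0.0322  0.0111] turn -0.2
[-0.0063 -0.0098 -0.9999]
```

step_arm:
  targets:
    - [[0.015, -0.016, 0.005, 0], [0.03, -0.03, 0.01, 0], [0.05, -0.032, 0.011, 0], [0.06, -0.032, 0.011, 0], [0.06, -0.032, 0.011, 0]]

```text
time: 32.4
tool_pos: [449.6, 333.8, 97.6]
tcp_rot: [1.099, 1.554, -2.288]
contact_force: [-0.7, -0.1, 0.5]
grip_width: 55.1
```

step_arm:
  targets:
    - [[0.02, 0, 0, 0], [0.04, 0, 0, 0], [0.06, 0, 0, 0], [0.06, 0, 0, 0], [0.06, 0, 0, 0]]

```text
time: 32.82
tool_pos: [449.3, 332.3, 37.9]
tcp_rot: [1.087, 1.553, -2.301]
contact_force: [0.0, 0.3, 0.1]
grip_width: 55.0
```

```bash
python3 - <<'E'
from h import *
mv(450.6,335,18.5,76.1); print(tool()[:,0].round(4))
E
```

```text
t32.82 tcp [449.3 332.3  37.9] ydir -104.1 tilt 1.00 F [0.  0.3 0.1] w 55.0 q6 2.32 | shift [ 0.0193 -0.0033 -0.0007] turn -0.2
[-0.0117 -0.013  -0.9998]
```

step_arm:
  targets:
    - [[0.006, -0.002, -0.001, 0], [0.012, -0.002, -0.001, 0], [0.0185, -0.002, -0.001, 0], [0.0185, -0.002, -0.001, 0], [0.0185, -0.002, -0.001, 0]]

```text
time: 33.23
tool_pos: [450.3, 333.6, 19.2]
tcp_rot: [1.074, 1.553, -2.314]
contact_force: [0.7, 0.5, 0.3]
grip_width: 55.4
```

step_arm:
  targets:
    - [[0, 0, 0, 0], [0, 0, 0, 0], [0, 0, 0, 0], [0, 0, 0, 0], [0, 0, 0, 0]]
  jaw: 1

```text
time: 33.65
tool_pos: [450.5, 333.8, 19.4]
tcp_rot: [1.078, 1.553, -2.31]
contact_force: [-0.9, 0.2, 1.2]
grip_width: 27.8
```

step_arm:
  targets:
    - [[0, 0, 0, 0], [0, 0, 0, 0], [0, 0, 0, 0], [0, 0, 0, 0], [0, 0, 0, 0]]

```text
time: 34.07
tool_pos: [450.4, 333.8, 19.4]
tcp_rot: [1.075, 1.553, -2.313]
contact_force: [-0.6, 0.7, 0.4]
grip_width: 27.8
```

step_arm:
  targets:
    - [[-0.02, 0, 0, 0], [-0.05, 0, 0, 0], [-0.085, 0, 0, 0], [-0.115, 0, 0, 0], [-0.12, 0, 0, 0]]

```text
time: 34.48
tool_pos: [454.3, 336.7, 144.8]
tcp_rot: [1.404, 1.561, -1.984]
contact_force: [0.1, 0.9, 0.4]
grip_width: 27.8
```

```bash
python3 - <<'E'
from h import *
X=521.8-64-34*.0253; Y=-231.2+34-1.6; print(X,Y)
mv(X,Y,140,91.45); print(tool()[:,0].round(4))
E
```

```text
456.93979999999993 -198.79999999999998
t34.48 tcp [454.3 336.7 144.8] ydir -104.1 tilt 0.53 F [0.1 0.9 0.4] w 27.8 q6 2.33 | shift [ 0.0094  0.5186 -0.1332] turn -15.6
[-0.0038 -0.0085 -1.    ]
```

step_arm:
  targets:
    - [[0, 0.025, -0.006, -3], [0, 0.06, -0.015, -6.5], [0, 0.1, -0.026, -10], [0, 0.14, -0.036, -13], [0, 0.165, -0.042, -15.6]]

```text
time: 34.9
tool_pos: [453.7, 163.4, 145.5]
tcp_rot: [1.031, 1.559, -2.082]
contact_force: [0.5, 0.2, -1.4]
grip_width: 27.6
```

```bash
python3 - <<'E'
from h import *
mv(457,-198.8,140,91.45); print(tool()[:,0].round(4))
E
```

```text
t34.90 tcp [453.7 163.4 145.5] ydir -88.4 tilt 0.65 F [ 0.5  0.2 -1.4] w 27.6 q6 1.74 | shift [0.009  0.3621 0.0068] turn 0.1
[-0.0056 -0.0099 -0.9999]
```

step_arm:
  targets:
    - [[0, 0.03, 0.001, 0], [0, 0.068, 0.001, 0], [0, 0.105, 0.002, 0], [0, 0.145, 0.003, 0], [0, 0.178, 0.003, 0]]

```text
time: 35.32
tool_pos: [454.8, -16.8, 146.7]
tcp_rot: [0.96, 1.559, -2.154]
contact_force: [0.7, -0.3, -1.2]
grip_width: 27.8
```

step_arm:
  targets:
    - [[0, 0.04, 0.001, 0], [0, 0.08, 0.001, 0], [0, 0.12, 0.002, 0], [0, 0.16, 0.003, 0], [0, 0.174, 0.003, 0]]

```text
time: 35.73
tool_pos: [456.2, -195.6, 147.9]
tcp_rot: [1.037, 1.557, -2.08]
contact_force: [0.1, -0.2, -1.6]
grip_width: 27.7
```

step_arm:
  targets:
    - [[0, 0, 0, 0], [0, 0, 0, 0], [0, 0, 0, 0], [0, 0, 0, 0], [0, 0, 0, 0]]

```text
time: 36.15
tool_pos: [456.3, -194.0, 147.8]
tcp_rot: [1.001, 1.557, -2.115]
contact_force: [-0.1, 0.6, -1.9]
grip_width: 27.8
```

```bash
python3 - <<'E'
from h import *
mv(457,-198.8,55,91.45); print(tool()[:,0].round(4))
E
```

```text
t36.15 tcp [ 456.3 -194.   147.8] ydir -88.5 tilt 0.76 F [-0.1  0.6 -1.9] w 27.8 q6 1.00 | shift [ 0.0929  0.0037 -0.0013] turn 0.1
[-0.0069 -0.0114 -0.9999]
```

step_arm:
  targets:
    - [[0.02, 0.0037, -0.001, 0], [0.04, 0.0037, -0.001, 0], [0.06, 0.0037, -0.001, 0], [0.08, 0.0037, -0.001, 0], [0.088, 0.0037, -0.001, 0]]

```text
time: 36.57
tool_pos: [455.7, -196.9, 57.8]
tcp_rot: [0.724, 1.557, -2.39]
contact_force: [-0.3, -0.2, -0.5]
grip_width: 27.8
```

step_arm:
  targets:
    - [[0, 0, 0, 0], [0, 0, 0, 0], [0, 0, 0, 0], [0, 0, 0, 0], [0, 0, 0, 0]]

```text
time: 36.98
tool_pos: [456.3, -197.2, 58.8]
tcp_rot: [0.873, 1.557, -2.24]
contact_force: [0.4, 0.4, -0.9]
grip_width: 27.8
```

```bash
python3 - <<'E'
from h import *
mv(457,-198.8,33.4,91.45); print(tool()[:,0].round(4))
E
```

```text
t36.98 tcp [ 456.3 -197.2   58.8] ydir -88.4 tilt 0.77 F [ 0.4  0.4 -0.9] w 27.8 q6 1.00 | shift [ 0.0254  0.0014 -0.0008] turn 0.2
[-0.0083 -0.0105 -0.9999]
```

step_arm:
  targets:
    - [[0.007, 0.0015, -0.0008, 0.1], [0.014, 0.0016, -0.0008, 0.1], [0.021, 0.0016, -0.0008, 0.1], [0.0245, 0.0016, -0.0008, 0.1], [0.026, 0.0016, -0.0008, 0.1]]

```text
time: 37.4
tool_pos: [456.4, -198.7, 33.1]
tcp_rot: [0.754, 1.557, -2.361]
contact_force: [-7.0, 3.5, 29.8]
grip_width: 27.8
```

step_arm:
  targets:
    - [[0, 0, 0, 0], [0, 0, 0, 0], [0, 0, 0, 0], [0, 0, 0, 0], [0, 0, 0, 0]]

```text
time: 37.82
tool_pos: [456.4, -198.7, 33.2]
tcp_rot: [0.742, 1.557, -2.374]
contact_force: [-1.9, 1.5, 7.2]
grip_width: 27.4
```

```bash
python3 - <<'E'
from h import *
mv(457,-198.8,33.4,91.45); print(tool()[:,0].round(4))
E
```

```text
t37.82 tcp [ 456.4 -198.7   33.2] ydir -88.5 tilt 0.78 F [-1.9  1.5  7.2] w 27.4 q6 1.00 | shift [-0.0002  0.0002 -0.0006] turn 0.1
[-0.0098 -0.0095 -0.9999]
```

step_arm:
  targets:
    - [[0, 0, -0.006, 0], [-0.0001, 0, -0.014, 0], [-0.0002, 0, -0.022, 0], [-0.0003, 0, -0.029, 0], [-0.0003, 0, -0.031, 0]]

```text
time: 38.23
tool_pos: [486.9, -197.9, 33.1]
tcp_rot: [0.629, 1.555, -2.486]
contact_force: [-10.8, -2.3, 12.1]
grip_width: 27.8
```

step_arm:
  targets:
    - [[0, 0, -0.004, 0], [-0.0001, 0, -0.008, 0], [-0.0002, 0, -0.012, 0], [-0.0002, 0, -0.016, 0], [-0.0002, 0, -0.02, 0]]

```text
time: 38.65
tool_pos: [504.0, -197.1, 33.1]
tcp_rot: [0.378, 1.551, -2.736]
contact_force: [-13.0, -0.5, 13.3]
grip_width: 27.5
```

step_arm:
  targets:
    - [[0, 0, -0.001, 0], [0, 0, -0.002, 0], [0, 0, -0.003, 0], [0, 0, -0.004, 0], [0, 0, -0.004, 0]]

```text
time: 39.07
tool_pos: [505.6, -196.9, 33.1]
tcp_rot: [0.267, 1.546, -2.846]
contact_force: [-11.0, -0.9, 11.4]
grip_width: 27.6
```

step_arm:
  targets:
    - [[0, 0, -0.001, 0], [0, 0, -0.002, 0], [0, 0, -0.003, 0], [0, 0, -0.003, 0], [0, 0, -0.003, 0]]

```text
time: 39.48
tool_pos: [506.3, -196.8, 33.1]
tcp_rot: [0.195, 1.542, -2.919]
contact_force: [-11.9, -0.4, 11.9]
grip_width: 27.9
```

```bash
python3 - <<'E'
from h import *
mv(511,-197.5,33.4,91.45); print(tool()[:,0].round(4))
E
```

```text
t39.48 tcp [ 506.3 -196.8   33.1] ydir -88.4 tilt 1.65 F [-11.9  -0.4  11.9] w 27.9 q6 1.06 | shift [-0.0004  0.0009 -0.0047] turn 0.2
[-0.0281 -0.0064 -0.9996]
```

step_arm:
  targets:
    - [[-0.0005, 0, -0.003, 0], [-0.0005, 0, -0.006, 0], [-0.0005, 0, -0.007, 0], [-0.0005, 0, -0.007, 0], [-0.0005, 0, -0.007, 0]]

```text
time: 39.9
tool_pos: [510.5, -196.4, 33.1]
tcp_rot: [0.126, 1.536, -2.988]
contact_force: [-11.7, -1.5, 10.1]
grip_width: 28.1
```

```bash
python3 - <<'E'
from h import *
mv(511,-197.5,33.4,91.45); print(tool()[:,0].round(4))
E
```

```text
t39.90 tcp [ 510.5 -196.4   33.1] ydir -88.4 tilt 1.97 F [-11.7  -1.5  10.1] w 28.1 q6 1.06 | shift [-0.0003  0.0011 -0.0004] turn 0.2
[-0.034  -0.0053 -0.9994]
```

step_arm:
  targets:
    - [[-0.0003, 0, -0.002, 0], [-0.0003, 0, -0.005, 0], [-0.0003, 0, -0.005, 0], [-0.0003, 0, -0.005, 0], [-0.0003, 0, -0.005, 0]]

```text
time: 40.32
tool_pos: [510.7, -196.4, 33.0]
tcp_rot: [0.062, 1.527, -3.051]
contact_force: [-18.1, -4.0, 13.8]
grip_width: 28.0
```

step_arm:
  targets:
    - [[0, 0, -0.002, 0], [0, 0, -0.004, 0], [0, 0, -0.005, 0], [0, 0, -0.005, 0], [0, 0, -0.005, 0]]

```text
time: 40.73
tool_pos: [510.8, -196.4, 32.9]
tcp_rot: [0.022, 1.516, -3.09]
contact_force: [-19.5, -3.4, 17.5]
grip_width: 27.9
```

```bash
python3 - <<'E'
from h import *
mv(511,-197.5,33.4,91.45); print(tool()[:,0].round(4))
E
```

```text
t40.73 tcp [ 510.8 -196.4   32.9] ydir -88.3 tilt 3.11 F [-19.5  -3.4  17.5] w 27.9 q6 1.07 | shift [-0.0005  0.0011 -0.0001] turn 0.3
[-0.0542 -0.0028 -0.9985]
```

step_arm:
  targets:
    - [[0, 0, 0, 0], [0, 0, 0, 0], [0, 0, 0, 0], [0, 0, 0, 0], [0, 0, 0, 0]]
  jaw: 0.5

```text
time: 41.15
tool_pos: [511.2, -196.3, 32.7]
tcp_rot: [0.021, 1.517, -3.09]
contact_force: [0.5, -0.2, -0.3]
grip_width: 46.4
```

step_arm:
  targets:
    - [[-0.02, 0, 0.001, 0], [-0.05, 0, 0.003, 0], [-0.085, 0, 0.005, 0], [-0.12, 0, 0.007, 0], [-0.13, 0, 0.007, 0]]

```text
time: 41.57
tool_pos: [513.6, -197.1, 168.1]
tcp_rot: [0.115, 1.524, -2.996]
contact_force: [1.5, -0.1, 0.0]
grip_width: 45.6
```

step_arm:
  targets:
    - [[0, -0.03, 0, 0], [0, -0.07, 0, 0], [0, -0.11, 0, 0], [0, -0.15, 0, 0], [0, -0.18, 0, 0]]

```text
time: 41.98
tool_pos: [507.6, -14.4, 166.8]
tcp_rot: [0.096, 1.524, -3.014]
contact_force: [0.7, 0.2, -0.2]
grip_width: 45.8
```

```bash
python3 - <<'E'
from h import *
for b in boards(cap('top')): print(b)
for b in boards(cap('side')): print(b)
mv(493.2,390.5,110,76.9); print(tool()[:,0].round(4))
E
```

```text
(array([494. , 391.4]), np.float64(-13.4), array([492.2, 387.8]), array([54.8, 97.2]))
(array([ 511.9, -198.3]), np.float64(-0.1), array([ 510.6, -198.4]), array([54.4, 72.8]))
(array([ 513.8, -268.4]), np.float64(0.1), array([ 512.6, -267.4]), array([69.6, 54.8]))
(array([ 516.2, -336.5]), np.float64(-0.7), array([ 514.9, -335.3]), array([55. , 68.8]))
(array([474.3, 405.1]), np.float64(76.7), array([479.1, 421. ]), array([57.9, 29.4]))
(array([ 508.3, -216.3]), np.float64(-88.1), array([ 511.1, -274. ]), array([ 62.3, 202. ]))
t42.08 tcp [507.6 -13.  166.8] ydir -88.0 tilt 2.70 F [0.5 0.2 1.4] w 46.1 q6 1.37 | shift [ 0.0552 -0.404  -0.0025] turn 15.1
[-0.0468 -0.0056 -0.9989]
```

step_arm:
  targets:
    - [[0, -0.03, 0, 0], [0, -0.07, 0, 0], [0, -0.11, 0, 0], [0, -0.15, 0, 0], [0, -0.19, 0, 0]]
  jaw: 0.35

```text
time: 42.5
tool_pos: [501.0, 178.0, 165.8]
tcp_rot: [0.088, 1.524, -3.019]
contact_force: [0.7, 0.2, -0.4]
grip_width: 59.5
```

step_arm:
  targets:
    - [[0, -0.04, 0, 4], [0, -0.08, 0, 8], [0, -0.12, -0.001, 12], [0, -0.16, -0.002, 15.1], [0, -0.19, -0.002, 15.1]]

```text
time: 42.92
tool_pos: [496.5, 370.5, 164.2]
tcp_rot: [0.346, 1.524, -3.026]
contact_force: [-0.6, -0.9, 0.4]
grip_width: 59.9
```

```bash
python3 - <<'E'
from h import *
mv(493.2,390.7,60,76.9); print(tool()[:,0].round(4))
E
```

```text
t42.92 tcp [496.5 370.5 164.2] ydir -103.2 tilt 2.68 F [-0.6 -0.9  0.4] w 59.9 q6 2.30 | shift [ 0.1042 -0.0206  0.0032] turn -0.1
[-0.0464 -0.0054 -0.9989]
```

step_arm:
  targets:
    - [[0.025, -0.01, 0.001, 0], [0.055, -0.02, 0.002, 0], [0.085, -0.0206, 0.003, 0], [0.104, -0.0206, 0.003, 0], [0.104, -0.0206, 0.003, 0]]

```text
time: 43.33
tool_pos: [491.0, 388.7, 54.7]
tcp_rot: [0.42, 1.515, -2.952]
contact_force: [-0.5, 0.0, 0.2]
grip_width: 59.5
```

step_arm:
  targets:
    - [[0, 0, 0, 0], [0, 0, 0, 0], [0, 0, 0, 0], [0, 0, 0, 0], [0, 0, 0, 0]]

```text
time: 43.75
tool_pos: [491.8, 389.0, 56.1]
tcp_rot: [0.403, 1.518, -2.97]
contact_force: [-0.2, 0.1, 0.3]
grip_width: 59.3
```

```bash
python3 - <<'E'
from h import *
mv(493.2,390.7,19,76.9); print(tool()[:,0].round(4))
E
```

```text
t43.75 tcp [491.8 389.   56.1] ydir -103.2 tilt 3.04 F [-0.2  0.1  0.3] w 59.3 q6 2.33 | shift [ 0.0369 -0.0028 -0.0027] turn -0.1
[-0.0522 -0.0091 -0.9986]
```

step_arm:
  targets:
    - [[0.01, -0.002, -0.002, 0], [0.02, -0.002, -0.0025, 0], [0.03, -0.002, -0.0025, 0], [0.037, -0.002, -0.0025, 0], [0.037, -0.002, -0.0025, 0]]

```text
time: 44.17
tool_pos: [491.3, 389.1, 16.3]
tcp_rot: [0.432, 1.513, -2.94]
contact_force: [-0.4, -0.0, 0.0]
grip_width: 59.3
```

step_arm:
  targets:
    - [[0, 0, 0, 0], [0, 0, 0, 0], [0, 0, 0, 0], [0, 0, 0, 0], [0, 0, 0, 0]]
  jaw: 1

```text
time: 44.58
tool_pos: [491.6, 389.4, 16.7]
tcp_rot: [0.425, 1.514, -2.948]
contact_force: [0.1, 0.7, -0.5]
grip_width: 31.0
```

step_arm:
  targets:
    - [[0, 0, 0, 0], [0, 0, 0, 0], [0, 0, 0, 0], [0, 0, 0, 0], [0, 0, 0, 0]]

```text
time: 45.0
tool_pos: [491.6, 389.4, 16.8]
tcp_rot: [0.424, 1.514, -2.949]
contact_force: [-0.7, -0.5, 0.4]
grip_width: 27.7
```

step_arm:
  targets:
    - [[-0.02, 0, 0.001, 0], [-0.05, 0, 0.002, 0], [-0.085, 0, 0.004, 0], [-0.115, 0, 0.006, 0], [-0.12, 0, 0.006, 0]]

```text
time: 45.42
tool_pos: [494.6, 393.6, 143.0]
tcp_rot: [0.353, 1.523, -3.02]
contact_force: [0.4, 0.7, -1.0]
grip_width: 27.7
```

```bash
python3 - <<'E'
from h import *
X=521.8-62-102*.0253; Y=-231.2+102-1.6; print(X,Y)
mv(X,Y,140,91.45); print(tool()[:,0].round(4))
E
```

```text
457.21939999999995 -130.79999999999998
t45.42 tcp [494.6 393.6 143. ] ydir -103.2 tilt 2.71 F [ 0.4  0.7 -1. ] w 27.7 q6 2.34 | shift [ 0.0078  0.519  -0.0839] turn -14.7
[-0.047  -0.0057 -0.9989]
```

step_arm:
  targets:
    - [[0, 0.025, -0.005, -3], [0, 0.06, -0.01, -6.5], [0, 0.1, -0.016, -10], [0, 0.14, -0.022, -13], [0, 0.165, -0.026, -14.7]]

```text
time: 45.83
tool_pos: [481.0, 223.9, 143.8]
tcp_rot: [0.119, 1.521, -2.995]
contact_force: [1.6, -0.2, -1.0]
grip_width: 27.9
```

```bash
python3 - <<'E'
from h import *
mv(457.2,-130.8,145,91.45); print(tool()[:,0].round(4))
E
```

```text
t45.83 tcp [481.  223.9 143.8] ydir -88.4 tilt 2.83 F [ 1.6 -0.2 -1. ] w 27.9 q6 1.83 | shift [0.0025 0.3539 0.0335] turn 0.1
[-0.0489 -0.0072 -0.9988]
```

step_arm:
  targets:
    - [[0, 0.03, 0.003, 0], [0, 0.068, 0.006, 0], [0, 0.105, 0.01, 0], [0, 0.145, 0.014, 0], [0, 0.174, 0.0165, 0]]

```text
time: 46.25
tool_pos: [468.3, 46.9, 145.1]
tcp_rot: [0.128, 1.52, -2.987]
contact_force: [1.3, -0.2, -1.3]
grip_width: 27.7
```

step_arm:
  targets:
    - [[0, 0.04, 0.003, 0], [0, 0.08, 0.007, 0], [0, 0.12, 0.011, 0], [0, 0.16, 0.015, 0], [0, 0.172, 0.0165, 0]]

```text
time: 46.67
tool_pos: [455.9, -130.1, 146.7]
tcp_rot: [0.161, 1.52, -2.957]
contact_force: [-0.1, 0.3, -0.8]
grip_width: 27.4
```

step_arm:
  targets:
    - [[0, 0, 0, 0], [0, 0, 0, 0], [0, 0, 0, 0], [0, 0, 0, 0], [0, 0, 0, 0]]

```text
time: 47.08
tool_pos: [456.0, -128.7, 146.6]
tcp_rot: [0.154, 1.52, -2.962]
contact_force: [0.3, 0.9, -1.5]
grip_width: 28.0
```

```bash
python3 - <<'E'
from h import *
mv(457.2,-130.8,58,91.45); print(tool()[:,0].round(4))
E
```

```text
t47.08 tcp [ 456.  -128.7  146.6] ydir -88.5 tilt 2.93 F [ 0.3  0.9 -1.5] w 28.0 q6 1.14 | shift [ 0.0885  0.0015 -0.0056] turn 0.0
[-0.0503 -0.0091 -0.9987]
```

step_arm:
  targets:
    - [[0.02, 0.002, -0.002, 0], [0.04, 0.002, -0.004, 0], [0.06, 0.002, -0.005, 0], [0.08, 0.002, -0.0056, 0], [0.0865, 0.002, -0.0056, 0]]

```text
time: 47.5
tool_pos: [456.0, -129.6, 57.7]
tcp_rot: [0.109, 1.516, -3.006]
contact_force: [-0.4, 0.4, -1.4]
grip_width: 28.0
```

step_arm:
  targets:
    - [[0, 0, 0, 0], [0, 0, 0, 0], [0, 0, 0, 0], [0, 0, 0, 0], [0, 0, 0, 0]]

```text
time: 47.92
tool_pos: [456.7, -129.8, 58.7]
tcp_rot: [0.129, 1.518, -2.985]
contact_force: [-0.2, -0.1, -1.4]
grip_width: 27.6
```

```bash
python3 - <<'E'
from h import *
mv(457.2,-130.8,30.8,91.45); print(tool()[:,0].round(4))
E
```

```text
t47.92 tcp [ 456.7 -129.8   58.7] ydir -88.4 tilt 3.03 F [-0.2 -0.1 -1.4] w 27.6 q6 1.15 | shift [ 0.0278  0.0008 -0.0019] turn 0.1
[-0.0522 -0.0082 -0.9986]
```

step_arm:
  targets:
    - [[0.007, 0.001, -0.001, 0], [0.014, 0.001, -0.0019, 0], [0.021, 0.001, -0.0019, 0], [0.026, 0.001, -0.0019, 0], [0.028, 0.001, -0.0019, 0]]

```text
time: 48.33
tool_pos: [456.7, -130.6, 30.4]
tcp_rot: [0.108, 1.517, -3.006]
contact_force: [-4.7, 5.7, 28.9]
grip_width: 27.7
```

step_arm:
  targets:
    - [[0, 0, 0, 0], [0, 0, 0, 0], [0, 0, 0, 0], [0, 0, 0, 0], [0, 0, 0, 0]]

```text
time: 48.75
tool_pos: [456.7, -130.5, 30.4]
tcp_rot: [0.108, 1.517, -3.006]
contact_force: [-1.4, 1.7, 4.8]
grip_width: 27.6
```

```bash
python3 - <<'E'
from h import *
mv(510,-129.2,30.8,91.45); print(tool()[:,0].round(4))
E
```

```text
t48.75 tcp [ 456.7 -130.5   30.4] ydir -88.4 tilt 3.09 F [-1.4  1.7  4.8] w 27.6 q6 1.15 | shift [-0.0032  0.0002 -0.0532] turn 0.1
[-0.0535 -0.0073 -0.9985]
```

step_arm:
  targets:
    - [[-0.0003, 0, -0.006, 0], [-0.0008, 0, -0.014, 0], [-0.0013, 0, -0.022, 0], [-0.0017, 0, -0.029, 0], [-0.0019, 0, -0.032, 0]]

```text
time: 49.17
tool_pos: [487.5, -129.4, 30.4]
tcp_rot: [0.086, 1.513, -3.027]
contact_force: [-12.8, -1.1, 12.4]
grip_width: 27.5
```

step_arm:
  targets:
    - [[-0.0003, 0, -0.005, 0], [-0.0006, 0, -0.01, 0], [-0.0008, 0, -0.014, 0], [-0.001, 0, -0.018, 0], [-0.0012, 0, -0.02, 0]]

```text
time: 49.58
tool_pos: [505.4, -128.5, 30.4]
tcp_rot: [0.061, 1.507, -3.052]
contact_force: [-10.6, -0.3, 10.9]
grip_width: 27.8
```

step_arm:
  targets:
    - [[-0.0001, 0, -0.002, 0], [-0.0002, 0, -0.004, 0], [-0.0003, 0, -0.006, 0], [-0.0003, 0, -0.006, 0], [-0.0003, 0, -0.006, 0]]

```text
time: 50.0
tool_pos: [506.9, -128.3, 30.3]
tcp_rot: [0.035, 1.497, -3.077]
contact_force: [-17.1, -2.8, 16.0]
grip_width: 27.3
```

```bash
python3 - <<'E'
from h import *
mv(507.6,-129.2,30.8,91.45); print(tool()[:,0].round(4))
E
```

```text
t50.00 tcp [ 506.9 -128.3   30.3] ydir -88.3 tilt 4.23 F [-17.1  -2.8  16. ] w 27.3 q6 1.19 | shift [-0.0006  0.0009 -0.0006] turn 0.2
[-0.0735 -0.0047 -0.9973]
```

One more push to confirm the stop.

step_arm:
  targets:
    - [[-0.0005, 0, -0.003, 0], [-0.0005, 0, -0.006, 0], [-0.0005, 0, -0.007, 0], [-0.0005, 0, -0.007, 0], [-0.0005, 0, -0.007, 0]]

```text
time: 50.42
tool_pos: [507.3, -128.3, 30.1]
tcp_rot: [0.011, 1.482, -3.1]
contact_force: [-23.6, -6.0, 20.8]
grip_width: 28.0
```

step_arm:
  targets:
    - [[0, 0, 0, 0], [0, 0, 0, 0], [0, 0, 0, 0], [0, 0, 0, 0], [0, 0, 0, 0]]
  jaw: 0.5

```text
time: 50.83
tool_pos: [507.9, -128.2, 30.0]
tcp_rot: [0.012, 1.483, -3.099]
contact_force: [0.1, -0.7, -0.2]
grip_width: 45.5
```

step_arm:
  targets:
    - [[-0.02, 0, 0.0015, 0], [-0.05, 0, 0.0035, 0], [-0.085, 0, 0.006, 0], [-0.12, 0, 0.0085, 0], [-0.13, 0, 0.009, 0]]

```text
time: 51.25
tool_pos: [513.0, -128.7, 165.4]
tcp_rot: [0.055, 1.491, -3.056]
contact_force: [1.3, 0.2, 0.8]
grip_width: 45.7
```

step_arm:
  targets:
    - [[0, 0.03, 0.006, 0], [0, 0.07, 0.012, 0], [0, 0.11, 0.018, 0], [0, 0.15, 0.024, 0], [0, 0.18, 0.026, 0]]

```text
time: 51.67
tool_pos: [492.0, -312.3, 168.0]
tcp_rot: [0.066, 1.491, -3.046]
contact_force: [1.1, 0.1, 0.4]
grip_width: 45.7
```

```bash
python3 - <<'E'
from h import *
a=cap('side');b=cap('top')
x=cv2.resize(a['color'][150:240,255:335],None,fx=5,fy=5,interpolation=cv2.INTER_CUBIC);y=cv2.resize(b['color'][198:264,240:320],None,fx=4.8,fy=4.8,interpolation=cv2.INTER_CUBIC)
o=np.zeros((450,784,3),np.uint8);o[:,:400]=x;o[:y.shape[0],400:]=y[:,:384]
save({'color':o},'b5')
mv(472.2,-432,150,91.45); print(tool()[:,0].round(4))
for q in boards(b): print(q)
E
```

```text
t51.77 tcp [ 492.1 -314.   167.5] ydir -88.5 tilt 4.54 F [ 0.6  0.5 -0.9] w 45.7 q6 0.89 | shift [0.0199 0.1174 0.0215] turn 0.1
[-0.0788 -0.0081 -0.9969]
(array([ 509.5, -130.3]), np.float64(1.1), array([ 508.7, -129.9]), array([58.1, 52.9]))
(array([ 512. , -198.4]), np.float64(0.3), array([ 510.6, -198.5]), array([72.9, 54.3]))
```

View pics/b5.png

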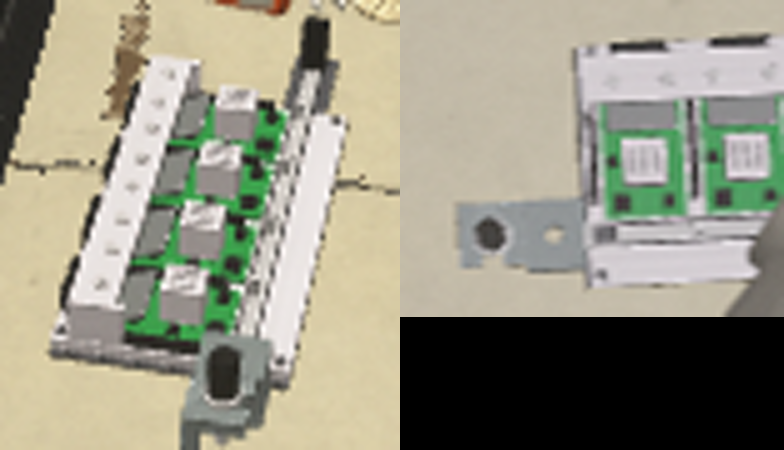

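All four boards sit in line under the clips: the cans fit a straight line within 0.2 mm and no tab is blocked. The pin is parked at (490,233) in the top crop. Now I'll shut the bar.

step_arm:
  targets:
    - [[0, 0.03, 0.006, 0], [0, 0.07, 0.012, 0], [0, 0.1, 0.016, 0], [0, 0.116, 0.02, 0], [0, 0.116, 0.02, 0]]

```text
time: 52.18
tool_pos: [474.4, -433.0, 168.7]
tcp_rot: [0.083, 1.491, -3.036]
contact_force: [-1.1, 0.4, -1.1]
grip_width: 46.1
```

step_arm:
  targets:
    - [[0, 0, 0, 0], [0, 0, 0, 0], [0, 0, 0, 0], [0, 0, 0, 0], [0, 0, 0, 0]]

```text
time: 52.6
tool_pos: [474.9, -432.0, 168.9]
tcp_rot: [0.082, 1.491, -3.035]
contact_force: [0.1, -0.5, 0.3]
grip_width: 45.8
```

```bash
python3 - <<'E'
from h import *
mv(472.2,-432,32,91.45)
E
```

```text
t52.60 tcp [ 474.9 -432.   168.9] ydir -88.6 tilt 4.55 F [ 0.1 -0.5  0.3] w 45.8 q6 0.74 | shift [ 0.1367 -0.001  -0.0081] turn -0.0
```

step_arm:
  targets:
    - [[0.03, -0.001, -0.002, 0], [0.065, -0.001, -0.004, 0], [0.1, -0.001, -0.006, 0], [0.13, -0.001, -0.008, 0], [0.133, -0.001, -0.008, 0]]

```text
time: 53.02
tool_pos: [469.9, -428.6, 29.9]
tcp_rot: [-0.017, 1.485, -3.133]
contact_force: [-0.2, 1.4, -0.2]
grip_width: 45.6
```

step_arm:
  targets:
    - [[0, 0, 0, 0], [0, 0, 0, 0], [0, 0, 0, 0], [0, 0, 0, 0], [0, 0, 0, 0]]
  jaw: 1

```text
time: 53.43
tool_pos: [470.8, -429.4, 31.8]
tcp_rot: [0.012, 1.487, -3.104]
contact_force: [-0.1, -0.5, 0.8]
grip_width: 17.2
```

step_arm:
  targets:
    - [[0, 0, 0, 0], [0, 0, 0, 0], [0, 0, 0, 0], [0, 0, 0, 0], [0, 0, 0, 0]]

```text
time: 53.85
tool_pos: [470.9, -429.8, 32.5]
tcp_rot: [0.025, 1.487, -3.091]
contact_force: [-0.4, -0.8, 2.5]
grip_width: 11.8
```

```bash
python3 - <<'E'
from h import *
mv(473,-398,34,91.45)
E
```

```text
t53.85 tcp [ 470.9 -429.8   32.5] ydir -88.5 tilt 4.78 F [-0.4 -0.8  2.5] w 11.8 q6 0.75 | shift [-0.0018 -0.0318 -0.0028] turn 0.0
```

step_arm:
  targets:
    - [[0, -0.007, 0, 0], [0, -0.014, 0, 0], [0, -0.021, 0, 0], [0, -0.027, 0, 0], [0, -0.029, 0, 0]]

```text
time: 54.27
tool_pos: [469.9, -399.3, 32.5]
tcp_rot: [0.014, 1.486, -3.101]
contact_force: [-3.3, -2.5, 0.9]
grip_width: 11.5
```

step_arm:
  targets:
    - [[0, -0.001, 0, 0], [0, -0.003, 0, 0], [0, -0.004, 0, 0], [0, -0.005, 0, 0], [0, -0.005, 0, 0]]

```text
time: 54.68
tool_pos: [469.8, -397.9, 32.6]
tcp_rot: [0.091, 1.488, -3.024]
contact_force: [-2.7, -16.0, -5.5]
grip_width: 11.9
```

step_arm:
  targets:
    - [[0, -0.001, 0, 0], [0, -0.003, 0, 0], [0, -0.003, 0, 0], [0, -0.003, 0, 0], [0, -0.003, 0, 0]]

```text
time: 55.1
tool_pos: [469.9, -398.0, 32.5]
tcp_rot: [0.154, 1.489, -2.962]
contact_force: [-1.3, -14.0, -5.0]
grip_width: 11.8
```

```bash
python3 - <<'E'
from h import *
mv(473,-398,34,91.45)
E
```

```text
t55.10 tcp [ 469.9 -398.    32.5] ydir -88.5 tilt 4.71 F [ -1.3 -14.   -5. ] w 11.8 q6 0.80 | shift [-0.0017  0.0001 -0.003 ] turn 0.1
```

step_arm:
  targets:
    - [[0, 0, 0, 0], [0, 0, 0, 0], [0, 0, 0, 0], [0, 0, 0, 0], [0, 0, 0, 0]]
  jaw: 0.5

```text
time: 55.52
tool_pos: [470.0, -397.4, 32.5]
tcp_rot: [0.146, 1.489, -2.969]
contact_force: [0.3, -1.0, -0.6]
grip_width: 40.9
```

step_arm:
  targets:
    - [[-0.03, 0, 0.002, 0], [-0.065, 0, 0.005, 0], [-0.1, 0, 0.008, 0], [-0.135, 0, 0.011, 0], [-0.16, 0, 0.013, 0]]

```text
time: 55.93
tool_pos: [470.6, -395.4, 196.6]
tcp_rot: [0.178, 1.491, -2.937]
contact_force: [0.1, -0.2, -0.6]
grip_width: 45.9
```

step_arm:
  targets:
    - [[0, 0.02, 0.035, 0], [0, 0.04, 0.07, 0], [0, 0.05, 0.105, 0], [0, 0.055, 0.14, 0], [0, 0.055, 0.16, 0]]

```text
time: 56.35
tool_pos: [309.7, -455.2, 210.3]
tcp_rot: [0.18, 1.49, -2.937]
contact_force: [0.6, -1.2, 0.4]
grip_width: 46.2
```

```bash
python3 - <<'E'
from h import *
a=cap('side');b=cap('top')
x=cv2.resize(a['color'][150:240,255:335],None,fx=5,fy=5,interpolation=cv2.INTER_CUBIC);y=cv2.resize(b['color'][195:270,245:401],None,fx=2.5,fy=2.5,interpolation=cv2.INTER_CUBIC)
z=cv2.resize(b['color'][170:275,200:440],None,fx=1.6,fy=1.6)
o=np.zeros((450,790,3),np.uint8);o[:,:400]=x;o[:y.shape[0],400:400+390]=y;o[200:200+z.shape[0],400:400+z.shape[1]]=z
save({'color':o},'end')
mv(472.2,-432,150)
for q in boards(b): print(q)
for n,c in(('side',a),('top',b)):
    W=cloud(c)
    for lo,cen in((72,(460,-26)),(50,(471,-397))):
        m=(W[...,2]>lo)&(W[...,2]<95)&(np.hypot(W[...,0]-cen[0],W[...,1]-cen[1])<30)
        print(n,m.sum(),np.nanmedian(W[m],0).round(1))
E
```

```text
t56.45 tcp [ 310.  -454.7  210.7] ydir -88.6 tilt 4.62 F [-0.1  0.5  0.5] w 45.9 q6 0.50 | shift [ 0.0473 -0.0197 -0.1669] turn 0.0
(array([ 509.5, -130.2]), np.float64(1.2), array([ 508.7, -130. ]), array([58.1, 53. ]))
(array([ 511.6, -198.3]), np.float64(0.6), array([ 510.6, -198.4]), array([73.4, 54. ]))
(array([ 513.8, -268.4]), np.float64(0.1), array([ 512.8, -267.6]), array([68.8, 54.8]))
(array([ 516.3, -336.5]), np.float64(-0.1), array([ 515.2, -335.8]), array([54.8, 68.1]))
side 37 [458.2 -22.3  81.3]
side 18 [ 470.8 -394.9   55.7]
top 32 [458.8 -27.4  83.8]
top 26 [ 470.  -397.    57.3]
```

View pics/end.png

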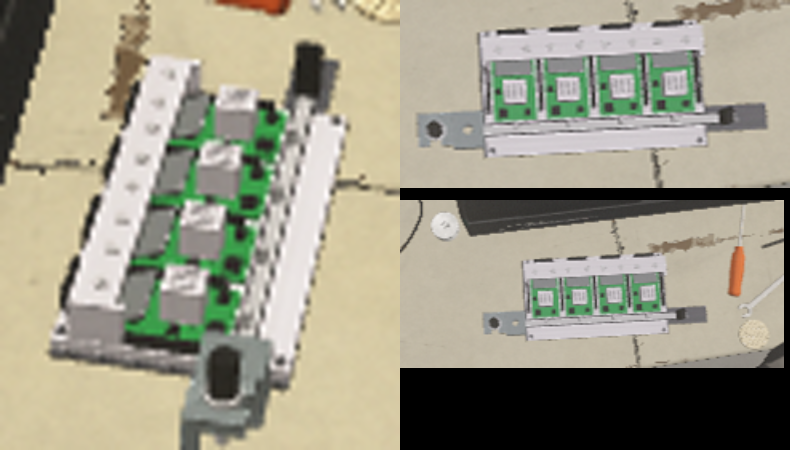

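The pin is parked at (434,129) in the upper right crop. All four boards are home, the handle at (727,115) is against the rack end (shut), and the tin and brass plate look undisturbed. Handing in.

```bash
python3 -c "
from h import *
print(bot.close_job())"
```

```text
the job is handed in; nothing more can be done
None
```

The job is done and handed in at about 56 s of the 200 s allowed. I drew the pin and parked it upright in the side notch, then opened the latch bar its full 34 mm to the stop. All four boards went home, one per bay, and I shut the bar behind them. One board was knocked aside during the run, and I found it again in the cameras before picking it up.

**Final checks:**
- **Boards:** each was pushed until the resisting force rose to 16–24 N with almost no further movement, within 1 mm of where I expected the stop. In the last picture the four cans lie in a straight line.
- **Latch bar:** it stopped at the same handle position as at the start (y = -398 mm), with about 14 N against the stop.
- **Pin:** its grip top reads about 82–84 mm high over the notch, which fits it hanging by its collar at the right height.
- **Bystanders:** the tin and the brass plate look undisturbed, but I only checked them by eye.

**Disagreements:** the gripper's tilt drifted to about 4.5° by the end of the pushes, but the last boards still seated. The two cameras differ by 2–5 mm on some positions, and their y readings for the pin differ by 5 mm. The jaw rise can't be read directly, so I judged "fully home" from the stop force and position alone.

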